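# Lever open the reel tray and put the thread reels away

### The arm

A 6-joint arm with a two-finger parallel gripper is mounted at the origin on a cart in front of the work surface, level with it; the furniture and walls round the work are solid. World frame = base frame: x ahead of the robot, y to its left, z up, the work surface at z = 0. Lengths are in m, angles in rad, forces in N, time in s.
With the tool pointing down it reaches from about 0.4 to 0.825 m from the base axis. Payload 7 kg.
Tool frame: the origin (TCP) lies between the finger pads; the fingertips stand 8 mm ahead of it and the grasp point (between the pads) lies 11 mm behind it; x points along the fingers, z is the direction in which the jaws open and shut, and the axes are right-handed (so a half turn about x gives the same grasp; the last joint's range is limited). The gripper opens to 85 mm and grips with 20 to 120 N. Pads are 22 mm wide; open, the fingers measure 114 mm over their backs; the gripper's body (76 mm by 85 mm) begins 54 mm behind the grasp point. The pads swing forward as they close: fully open they stand 13 mm farther back than shut.
Start: joints at [1.5, 0.359, 0.012, 0, -1.224, -0.288], TCP at [0.237, 0.632, 0.213] pointing down, gripper open.
Joint ranges: [-3.07, 3.07], [-1.43, 2.12], [-1.02, 1.25], [-3.03, 1.67], [-3.05, -0], [-3.03, 3.03]. Speed limits (rad/s): [2.39, 2.39, 3.01, 3.14, 3.14, 3.14].

### API

Orientations are given as a 3x3 rotation matrix whose columns are the frame's x, y, z axes.
In Python, from cell import observe, snapshot, camera_params, hand_in, masks_of gives the robot as it stands. The module is installed in compiled form; this text tells all that it offers.
- The arm moves only by the shell command python3 -m inch 'ROWS' [OPENING] [FORCE]. ROWS is JSON, a list of rows, each an object of numbers: "dx", "dy", "dz": the shift along the tool's x, y, z in mm; "twist": the turn about the tool's x in rad. A call has 1 to 20 rows; each row is the pose to reach, as a shift and turn from the pose measured when the call began, along the tool's axes at that moment; what a row does not reach only later rows make up. A row lasts 1/8 s, in which the tool goes at most 62.5 mm and 10.7 degrees, less where a joint would pass 70% of its speed; a pose out of reach is approached as far as the arm can. A call with a gripper value outside its range is refused whole. OPENING is the closure, from 0 (fully open) to 1 (shut), set as the call begins (- or left out, the last holds). The fingers move at their own pace and stop on an object; FORCE is the grip in N (left out, the last holds). Time passes only in rows, so rows that repeat a pose let the fingers close. It gives the time, the measured TCP pose, the force and the opening at its end, in the units of the state.
- observe(): the state, without advancing time (a new reading comes with each control period).
- snapshot(name): name is "scene" or "top" or "wrist"; returns the picture (420x560x3 uint8, blue, green, red); there is no depth.
- camera_params(name): a dict with "fx", "fy", "cx", "cy" (pixels), "R" (3x3) and "t" (3): a world point X has camera coordinates R X + t. Camera axes: x right, y down, z forward; pixel columns grow to the right and rows downward; lengths in m; the calibration is good to about 2 mm. A picture is of the moment at which its call begins: read the wrist's pose just before it. camera_params takes no time and is no camera call; for the wrist camera it gives the pose at the moment of the call.
- hand_in(): hands the job in, once; it reports no verdict.
Trained networks look in the newest picture that a camera, given by its name, has taken for a name from the list of things; names that differ only in an ending like _2 or _b are one class to them, and where a whole thing is asked for, a point or a joint stands for the part that bears it (a point fixed in the world has none). Each returns a list of dicts, best first, with "p" (0 to 1); they miss things now and then, are a little off and sometimes report something else, mostly with a low value. They report only what shows in the picture. A call takes as long as a camera call.
- masks_of(camera, query): "pixels" (420x560 bool, what is visible of it) and "extent" ([left, top, right, bottom] in pixels, round what is visible of it).
The state is a dict: "time": time; "joint_positions": joint angles; "joint_velocities": joint speeds; "tau": joint torques, N m; "tool_pos": TCP position; "orientation": TCP orientation; "ft_force": force on the tool from outside, world axes, zero at the start; "ft_torque": the same for the moment, N m; "grip_width": finger opening in m.
Only numpy, scipy, OpenCV 4.12 (cv2) and the standard library are available. Lean on these libraries where they do the work, as an engineer would, in place of code of your own. Each camera call takes 0.05 s, during which the arm holds its last target. There are 200 camera calls.

### The job

Two trays with clear hinged covers stand shut on the table: one already stores a thread reel, the other a jar. Take the flat-bladed opener, put its blade into the front notch of the tray with the reel, lever its cover up and swing it wide open; put all the thread reels that stand about on the table into that tray, shut the cover fully again, and leave the opener lying on its cork mat. Keep the other tray shut and leave the wooden stamp where it stands.

Things in the scene. Friction and masses are not known exactly. Their poses are not given: they have to be found in the camera images.
- tray_a: Fixed grey tray, the left one of two, clear cover hinged at its back. 146 x 88 mm (own x, y), rim 38 mm high, walls 3 mm, inner floor 12 mm above the table, inside 140 x 82 mm. Origin: centre of underside; own x points from the front to the hinge. Mid-front, under the cover's edge, is a notch 44 mm wide, 12 mm high (26 to 38 mm above the table).
- tray_b: Fixed grey tray, the right one of two, clear cover hinged at its back. 146 x 88 mm (own x, y), rim 38 mm high, walls 3 mm, inner floor 12 mm above the table, inside 140 x 82 mm. Origin: centre of underside; own x points from the front to the hinge. Mid-front, under the cover's edge, is a notch 44 mm wide, 12 mm high (26 to 38 mm above the table).
- cover_a (a joint): Angle of the clear cover of tray_a: 0 shut, 1.5 wide open (stop). The cover is a shell 37 mm deep, walls 3 mm; its top is 75 mm above the table when shut. Hinge line: along the tray's y at own x = +73 mm, 38 mm high. Stiff hinge (0.2 N m friction, about 2 N at the front edge): stays where it is left. Wide open, the top panel stands behind the hinge line.
- cover_b (a joint): Angle of the clear cover of tray_b: 0 shut, 1.5 wide open (stop). The cover is a shell 37 mm deep, walls 3 mm; its top is 75 mm above the table when shut. Hinge line: along the tray's y at own x = +73 mm, 38 mm high. Stiff hinge (0.2 N m friction, about 2 N at the front edge): stays where it is left. Wide open, the top panel stands behind the hinge line.
- cover_a_edge (a point): Middle of the lower front edge of tray_a's cover, 146 mm from the hinge line; with the cover shut it lies just above the notch, 38 mm above the table.
- cover_b_edge (a point): Middle of the lower front edge of tray_b's cover, 146 mm from the hinge line; with the cover shut it lies just above the notch, 38 mm above the table.
- opener: Flat-bladed opener, 70 g, on the mat at the start. Wooden handle 90 x 24 x 24 mm (length, width, height), steel blade 18 mm wide, 3 mm thick. Origin: underside of the handle below the balance point; own x points to the blade tip. Handle from x = -55 to +35 mm, blade from +35 to +105 mm (tip); handle axis and blade's middle plane at own z = 12 mm.
- mat: Fixed cork mat of the opener, 190 x 70 x 3 mm (own x, y, z); origin at the centre of its underside.
- reel_1: Loose thread reel, 29 mm across the flanges, 40 mm tall, standing on the table; origin at the centre of its underside, z along its axis. May be absent. Grasp across the flanges from above.
- reel_2: Loose thread reel, 29 mm across the flanges, 46 mm tall, standing on the table; origin at the centre of its underside, z along its axis. May be absent. Grasp across the flanges from above.
- reel_3: Loose thread reel, 29 mm across the flanges, 52 mm tall, standing on the table; origin at the centre of its underside, z along its axis. May be absent. Grasp across the flanges from above.
- stored_reel: Thread reel already stored in one of the trays (which one varies), standing near the hinge end, seen through the clear cover; 29 mm across, 46 mm tall, origin at the centre of its underside.
- stored_jar: Small screw jar stored in the other tray, 34 mm across, 44 mm tall, origin at the centre of its underside.
- stamp: Wooden hand stamp with a black knob, 28 x 44 x 55 mm, standing near the front edge of the table at the left; bystander; origin at the centre of its underside.

How it is judged:
On the way, in this order (a step that is already met when the one before it is completed fails the run):
1. the cover of the tray that stores the reel is being lifted by the opener's blade (((x of stored_reel in the frame of tray_a between -0.08 and 0.08 m and y of stored_reel in the frame of tray_a between -0.05 and 0.05 m and value of joint cover_a between 0.25 and 1 rad and contact force between opener and tray_a above 0.3 N) or (x of stored_reel in the frame of tray_b between -0.08 and 0.08 m and y of stored_reel in the frame of tray_b between -0.05 and 0.05 m and value of joint cover_b between 0.25 and 1 rad and contact force between opener and tray_b above 0.3 N))), for 0.05 s.
2. that cover is swung wide open (more than 1.3 rad) (((x of stored_reel in the frame of tray_a between -0.08 and 0.08 m and y of stored_reel in the frame of tray_a between -0.05 and 0.05 m and value of joint cover_a above 1.3 rad) or (x of stored_reel in the frame of tray_b between -0.08 and 0.08 m and y of stored_reel in the frame of tray_b between -0.05 and 0.05 m and value of joint cover_b above 1.3 rad))), for 0.2 s.
3. all loose reels are inside that tray, the cover still open (((x of stored_reel in the frame of tray_a between -0.08 and 0.08 m and y of stored_reel in the frame of tray_a between -0.05 and 0.05 m and value of joint cover_a above 0.8 rad and (x of reel_1 in the frame of tray_a between -0.071 and 0.071 m and y of reel_1 in the frame of tray_a between -0.042 and 0.042 m and z of reel_1 in the frame of tray_a between 0.002 and 0.06 m) and (x of reel_2 in the frame of tray_a between -0.071 and 0.071 m and y of reel_2 in the frame of tray_a between -0.042 and 0.042 m and z of reel_2 in the frame of tray_a between 0.002 and 0.06 m) and (x of reel_3 in the frame of tray_a between -0.071 and 0.071 m and y of reel_3 in the frame of tray_a between -0.042 and 0.042 m and z of reel_3 in the frame of tray_a between 0.002 and 0.06 m)) or (x of stored_reel in the frame of tray_b between -0.08 and 0.08 m and y of stored_reel in the frame of tray_b between -0.05 and 0.05 m and value of joint cover_b above 0.8 rad and (x of reel_1 in the frame of tray_b between -0.071 and 0.071 m and y of reel_1 in the frame of tray_b between -0.042 and 0.042 m and z of reel_1 in the frame of tray_b between 0.002 and 0.06 m) and (x of reel_2 in the frame of tray_b between -0.071 and 0.071 m and y of reel_2 in the frame of tray_b between -0.042 and 0.042 m and z of reel_2 in the frame of tray_b between 0.002 and 0.06 m) and (x of reel_3 in the frame of tray_b between -0.071 and 0.071 m and y of reel_3 in the frame of tray_b between -0.042 and 0.042 m and z of reel_3 in the frame of tray_b between 0.002 and 0.06 m)))), for 0.2 s.
At the end, for the whole second after the job is handed in: The stored reel and all loose reels are inside the tray that stored the reel at the start, both covers are fully shut (under 0.04 rad), and the opener lies flat and still on the mat, its origin within 70 mm along and 30 mm across of the mat's centre (((x of stored_reel in the frame of tray_a between -0.08 and 0.08 m and y of stored_reel in the frame of tray_a between -0.05 and 0.05 m and value of joint cover_a below 0.04 rad and (x of reel_1 in the frame of tray_a between -0.071 and 0.071 m and y of reel_1 in the frame of tray_a between -0.042 and 0.042 m and z of reel_1 in the frame of tray_a between 0.002 and 0.06 m) and (x of reel_2 in the frame of tray_a between -0.071 and 0.071 m and y of reel_2 in the frame of tray_a between -0.042 and 0.042 m and z of reel_2 in the frame of tray_a between 0.002 and 0.06 m) and (x of reel_3 in the frame of tray_a between -0.071 and 0.071 m and y of reel_3 in the frame of tray_a between -0.042 and 0.042 m and z of reel_3 in the frame of tray_a between 0.002 and 0.06 m) and (x of stored_reel in the frame of tray_a between -0.071 and 0.071 m and y of stored_reel in the frame of tray_a between -0.042 and 0.042 m and z of stored_reel in the frame of tray_a between 0.002 and 0.06 m)) or (x of stored_reel in the frame of tray_b between -0.08 and 0.08 m and y of stored_reel in the frame of tray_b between -0.05 and 0.05 m and value of joint cover_b below 0.04 rad and (x of reel_1 in the frame of tray_b between -0.071 and 0.071 m and y of reel_1 in the frame of tray_b between -0.042 and 0.042 m and z of reel_1 in the frame of tray_b between 0.002 and 0.06 m) and (x of reel_2 in the frame of tray_b between -0.071 and 0.071 m and y of reel_2 in the frame of tray_b between -0.042 and 0.042 m and z of reel_2 in the frame of tray_b between 0.002 and 0.06 m) and (x of reel_3 in the frame of tray_b between -0.071 and 0.071 m and y of reel_3 in the frame of tray_b between -0.042 and 0.042 m and z of reel_3 in the frame of tray_b between 0.002 and 0.06 m) and (x of stored_reel in the frame of tray_b between -0.071 and 0.071 m and y of stored_reel in the frame of tray_b between -0.042 and 0.042 m and z of stored_reel in the frame of tray_b between 0.002 and 0.06 m))) and value of joint each of cover_a, cover_b below 0.04 rad and x of opener in the frame of mat between -0.07 and 0.07 m and y of opener in the frame of mat between -0.03 and 0.03 m and height (world z) of opener below 0.025 m and angle between opener's own x axis and vertical between 1.39 and 1.75 rad and linear speed of opener below 0.02 m/s); the robot touches nothing.
It fails at once if the cover of the tray with the jar is opened ((x of stored_jar in the frame of tray_a between -0.08 and 0.08 m and y of stored_jar in the frame of tray_a between -0.05 and 0.05 m and value of joint cover_a above 0.1 rad) or (x of stored_jar in the frame of tray_b between -0.08 and 0.08 m and y of stored_jar in the frame of tray_b between -0.05 and 0.05 m and value of joint cover_b above 0.1 rad)).
It fails at once if the stamp is displaced more than 40 mm (distance of stamp from where it was at the start of the episode above 0.04 m).
Of reel_1, reel_2, reel_3 only 2 to 3 are there at a start; the rules pass over those that are not, and their reading is None.
At some moment in a run one of opener may be knocked a few centimetres aside while the robot is not near it.
Once in a run the grip may slacken for a moment while it holds something.
It also fails if it takes over 210 s, if anything falls off the work surface, if the arm or the gripper's body presses on something with over 40 N, if the wrist force passes 120 N, or if a joint passes its speed limit or range.

## Working session

There is one attempt and no reset: what is moved stays moved. The work goes in short steps, Python scripts to look and compute and a shell command to move; the robot and the scene stay as the last step left them, time stands still between calls to the robot, and variables do not carry over. Pictures are saved under pics/ and viewed, about 12 in all and at most 16, crops included, and the job is handed in when it is done.

```bash
mkdir -p pics; ls; python3 - <<'E'
from cell import *
import cv2,numpy as np
s=observe(); print(s)
for n in("scene","top"):
    im=snapshot(n); cv2.imwrite(f"pics/{n}0.png",im); p=camera_params(n); print(n,p)
    for q in("tray_a","opener","mat","reel_1","stored_reel","stored_jar","stamp"):
        for m in masks_of(n,q): 
            ys,xs=np.nonzero(m["pixels"]); print(q,round(m["p"],2),m["extent"],len(xs),xs.mean().round(1) if len(xs) else 0,ys.mean().round(1) if len(xs) else 0)
E
```

```text
pics
{'time': 0.0, 'joint_positions': array([ 1.50008704e+00,  3.59387318e-01,  1.10623518e-02, -3.51486773e-04,
       -1.22409536e+00, -2.88072595e-01]), 'joint_velocities': array([-0.0011398 ,  0.00035772, -0.00090392, -0.00157194, -0.00306056,
        0.00014321]), 'tau': array([ 3.38984071e-03, -5.83327353e+01,  2.93409652e+01,  6.93583935e+00,
       -6.04922912e-03,  1.06193573e-05]), 'tool_pos': array([0.23688012, 0.63152598, 0.2123647 ]), 'orientation': array([[-4.44481637e-04,  9.36283234e-01, -3.51245652e-01],
       [-1.59656671e-03, -3.51245904e-01, -9.36281884e-01],
       [-9.99998627e-01,  1.44627011e-04,  1.65096100e-03]]), 'ft_force': array([ 0.74233125,  0.20705521, -0.32430547]), 'ft_torque': array([-0.03239884,  0.01557862, -0.0328975 ]), 'grip_width': 0.08541628690387787}
scene {'fx': 522.8952279761124, 'fy': 522.8952279761124, 'cx': 268.7661461165479, 'cy': 207.34865576290971, 'R': array([[ 0.45760702, -0.88914258,  0.00461345],
       [-0.53275978, -0.27833737, -0.79918416],
       [ 0.71187277,  0.36325442, -0.60106854]]), 't': array([-0.25987069,  0.30364052
[... 483 characters left out ...]
26, -0.99946731, -0.01720508],
       [-0.98808892,  0.03001466, -0.15092847],
       [ 0.15136448,  0.01281457, -0.98839495]]), 't': array([-0.01761633,  0.47769262,  1.05744052])}
tray_a 0.88 [216.7, 164.2, 256.2, 228.8] 2305 235.0 195.5
tray_a 0.77 [375.0, 170.8, 421.0, 236.9] 2350 396.6 203.7
opener 0.6 [151.7, 133.7, 170.3, 185.2] 491 160.7 160.1
mat 0.8 [144.3, 130.5, 181.2, 182.8] 837 163.8 157.4
reel_1 0.67 [295.3, 232.0, 306.4, 246.5] 126 302.1 239.2
reel_1 0.55 [147.3, 256.7, 162.0, 265.5] 125 152.4 261.6
stored_reel 0.16 [198.5, 254.1, 214.8, 262.4] 162 206.2 259.1
stored_jar 0.67 [217.3, 167.8, 255.6, 228.3] 2237 235.4 195.6
stamp 0.57 [196.5, 254.7, 216.3, 264.5] 174 205.6 259.0
```

```bash
python3 - <<'E'
import cv2,numpy as np
a=cv2.imread("pics/top0.png")[110:290,110:450]; b=cv2.imread("pics/scene0.png")[120:310,90:450]
a=cv2.resize(a,(680,360)); 
cv2.imwrite("pics/t1.png",cv2.resize(cv2.imread("pics/top0.png")[110:290,120:440],(800,450),interpolation=cv2.INTER_CUBIC))
cv2.imwrite("pics/s1.png",cv2.resize(b,(800,422),interpolation=cv2.INTER_CUBIC))
E
```

```text
(no output)
```

View pics/t1.png

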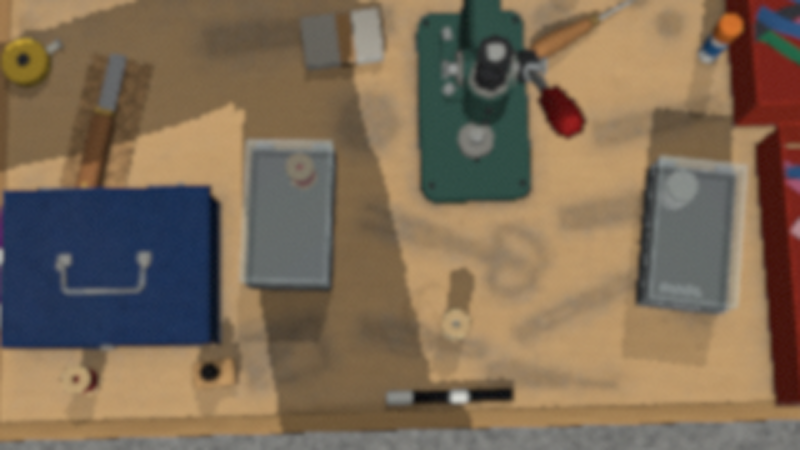

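View pics/s1.png

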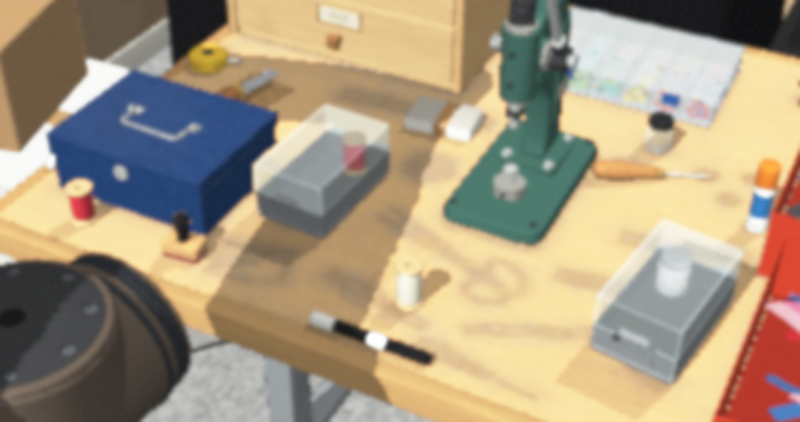

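```bash
cat > h.py <<'E'
import numpy as np,cv2
from cell import *
def w(n,u,v,z,p=None):
    p=p or camera_params(n); R=np.array(p["R"]);t=np.array(p["t"])
    d=R.T@np.array([(u-p["cx"])/p["fx"],(v-p["cy"])/p["fy"],1]); c=-R.T@t
    return c+d*(z-c[2])/d[2]
def px(p,X):
    c=np.array(p["R"])@np.array(X)+np.array(p["t"]); return [p["fx"]*c[0]/c[2]+p["cx"],p["fy"]*c[1]/c[2]+p["cy"]]
def shot(n,name,crop=None,size=None):
    p=camera_params(n); im=snapshot(n); cv2.imwrite("pics/"+name,im); return im,p
E
python3 - <<'E'
from h import *
np.set_printoptions(precision=3,suppress=True)
def T(u,v,z): return w("top",120+u*.4,110+v*.4,z)
def S(u,v,z): return w("scene",90+u*.45,120+v*.45,z)
print("tray a top corners",*[T(u,v,.075) for u,v in((249,142),(333,142),(331,287),(246,287))])
print("tray b",*[T(u,v,.075) for u,v in((656,160),(742,166),(730,310),(640,304))])
print("reel white top",T(456,322,.046),S(408,266,.046),"base",S(408,303,0))
print("reel red",T(80,379,.046),S(78,188,.046),S(82,216,0))
print("stamp",T(210,371,.05),S(184,250,0))
print("opener tip",T(117,57,.015),"neck",T(103,112,.015),"handle vis end",T(91,185,.02))
print("mat corners",T(97,57,.003),T(152,63,.003),T(63,185,.003),T(125,185,.003))
print("toolbox",*[T(u,v,.1) for u,v in((5,193),(210,187),(214,345),(5,347))])
print("tb scene base",*[S(u,v,0) for u,v in((60,178),(200,228),(275,155))],"top z",*[S(u,v,.1) for u,v in((50,132),(200,180),(275,120),(135,72))])
p=camera_params("wrist"); s=observe(); print(s["orientation"].T@(-p["R"].T@p["t"]-s["tool_pos"]), p["R"]@s["orientation"],p["fx"])
E
```

```text
tray a top corners [0.598 0.111 0.075] [0.595 0.026 0.075] [0.447 0.03  0.075] [0.449 0.115 0.075]
tray b [ 0.566 -0.299  0.075] [ 0.557 -0.385  0.075] [ 0.412 -0.362  0.075] [ 0.421 -0.274  0.075]
reel white top [ 0.411 -0.093  0.046] [ 0.412 -0.092  0.046] base [ 0.408 -0.095  0.   ]
reel red [0.364 0.288 0.046] [0.362 0.289 0.046] [0.368 0.298 0.   ]
stamp [0.368 0.156 0.05 ] [0.372 0.16  0.   ]
opener tip [0.714 0.264 0.015] neck [0.653 0.278 0.015] handle vis end [0.571 0.288 0.02 ]
mat corners [0.719 0.289 0.003] [0.71  0.228 0.003] [0.576 0.324 0.003] [0.574 0.257 0.003]
toolbox [0.547 0.349 0.1  ] [0.546 0.146 0.1  ] [0.391 0.142 0.1  ] [0.394 0.345 0.1  ]
tb scene base [0.413 0.368 0.   ] [0.412 0.167 0.   ] [0.571 0.169 0.   ] top z [0.376 0.328 0.1  ] [0.378 0.132 0.1  ] [0.51  0.123 0.1  ] [0.521 0.324 0.1  ]
[-0.161  0.073 -0.   ] [[-0.001  0.     1.   ]
 [-0.288 -0.958 -0.   ]
 [ 0.958 -0.288  0.001]] 331.55401339206907
```

```bash
python3 -m inch '[{"dy":120,"dz":50},{"dy":240,"dz":100},{"dy":340,"dz":150},{"dy":438,"dz":191,"twist":-0.13},{"dy":438,"dz":191,"twist":-0.13},{"dy":438,"dz":191,"twist":-0.13},{"dy":438,"dz":191,"twist":-0.13},{"dy":438,"dz":191,"twist":-0.13},{"dy":438,"dz":191,"twist":-0.13},{"dy":438,"dz":191,"twist":-0.13}]' 0 40; python3 - <<'E'
from h import *
im,p=shot("wrist","w1.png"); print(p); s=observe();print(s["tool_pos"],s["orientation"],s["time"])
for q in("opener","mat","reel_1"):
    for m in masks_of("wrist",q): print(q,round(m["p"],2),m["extent"])
E
```

```text
{'fx': 331.55401339206907, 'fy': 331.55401339206907, 'cx': 278.89200577621784, 'cy': 207.45203603132177, 'R': array([[-3.51054516e-01, -9.36354890e-01,  4.97306833e-04],
       [-8.96704617e-01,  3.36341813e-01,  2.87741230e-01],
       [-2.69595172e-01,  1.00566921e-01, -9.57708065e-01]]), 't': array([ 0.67498299, -0.03767558,  0.379822  ])}
[0.23704353 0.63198658 0.21335841] [[ 2.90857206e-05  9.36327179e-01 -3.51128770e-01]
 [ 6.39011409e-05 -3.51128771e-01 -9.36327177e-01]
 [-9.99999998e-01  4.79622164e-06 -7.00452084e-05]] 0.85invalid input
```

View pics/w1.png

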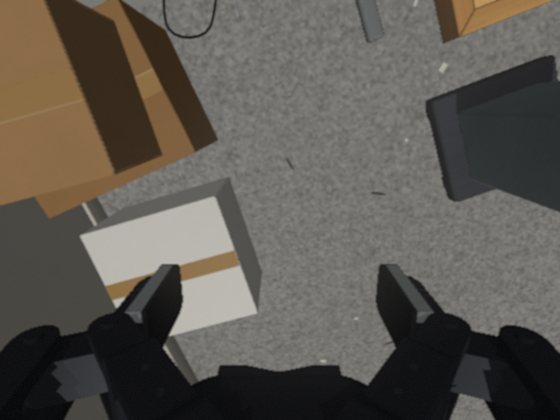

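The picture shows floor and boxes beside the table; the move was refused. I retry with all four keys.

```bash
python3 -m inch '[{"dx":0,"dy":120,"dz":50,"twist":0},{"dx":0,"dy":240,"dz":100,"twist":0},{"dx":0,"dy":340,"dz":150,"twist":0},{"dx":0,"dy":438,"dz":191,"twist":-0.13},{"dx":0,"dy":438,"dz":191,"twist":-0.13},{"dx":0,"dy":438,"dz":191,"twist":-0.13},{"dx":0,"dy":438,"dz":191,"twist":-0.13},{"dx":0,"dy":438,"dz":191,"twist":-0.13},{"dx":0,"dy":438,"dz":191,"twist":-0.13},{"dx":0,"dy":438,"dz":191,"twist":-0.13}]' 0 40; cat >look.py <<'E'
import sys
from h import *
np.set_printoptions(precision=4,suppress=True)
im,p=shot("wrist",sys.argv[1]); s=observe();print(s["tool_pos"],"\n",s["orientation"],s["time"])
np.savez("pics/"+sys.argv[1]+".npz",**p)
for q in sys.argv[2:]:
    for m in masks_of("wrist",q):
        c=[c for c in cv2.findContours(m["pixels"].astype(np.uint8),0,2)[0]]
        b=cv2.minAreaRect(max(c,key=cv2.contourArea)) if c else None
        print(q,round(m["p"],2),m["extent"],b and np.round(cv2.boxPoints(b),1).tolist())
E
python3 look.py w2.png opener mat reel_1
```

```text
time: 2.25
tool_pos: [0.58, 0.2992, 0.2132]
orientation: [[-0.0, 0.974, -0.227], [0.0, -0.227, -0.974], [-1.0, -0.0, 0.0]]
ft_force: [0.1, 0.0, -0.5]
grip_width: 0.0853
[0.5797 0.2997 0.2133] 
 [[-0.0001  0.974  -0.2265]
 [ 0.0001 -0.2265 -0.974 ]
 [-1.     -0.0001 -0.0001]] 2.3
opener 0.9 [271.7, 34.2, 294.2, 195.3] [[272.0, 33.0], [294.0, 33.0], [294.0, 192.0], [272.0, 192.0]]
mat 0.78 [249.2, 37.1, 317.2, 203.9] [[248.0, 36.0], [316.0, 36.0], [316.0, 203.0], [248.0, 203.0]]
reel_1 0.64 [310.4, 349.3, 338.5, 363.3] [[311.3999938964844, 352.8999938964844], [333.70001220703125, 348.5], [336.0, 360.20001220703125], [313.70001220703125, 364.70001220703125]]
```

View pics/w2.png

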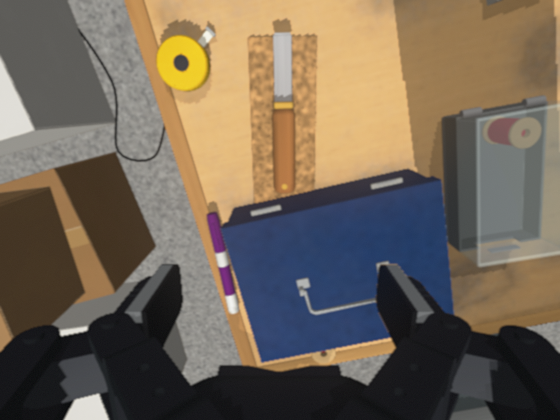

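```bash
python3 - <<'E'
from h import *
np.set_printoptions(precision=4,suppress=True)
p=dict(np.load("pics/w2.png.npz"))
W=lambda u,v,z:w("",u,v,z,p)
print("tip",W(283,34,.015),"rear",W(283,193,.027),"mat",*[W(u,v,.003) for u,v in((249,37),(316,37),(316,203),(249,203))])
print("reel?",W(325,356,.046), "cam",-p["R"].T@p["t"])
E
```

```text
tip [0.7176 0.263  0.015 ] rear [0.5645 0.2983 0.027 ] mat [0.725  0.2965 0.003 ] [0.7095 0.2304 0.003 ] [0.5381 0.2647 0.003 ] [0.5558 0.3406 0.003 ]
reel? [0.3623 0.2936 0.046 ] cam [0.6513 0.2828 0.3741]
```

The view shows the opener (blade tip at (283,34), handle end at (283,193)) on its mat, aligned with the tool, and no third reel behind the toolbox. I go down and grasp the front of the handle.

```bash
python3 -m inch '[{"dx":0,"dy":59,"dz":5,"twist":0},{"dx":60,"dy":59,"dz":5,"twist":0},{"dx":120,"dy":59,"dz":5,"twist":0},{"dx":170,"dy":59,"dz":5,"twist":0},{"dx":190,"dy":59,"dz":5,"twist":0},{"dx":198,"dy":59,"dz":5,"twist":0},{"dx":198,"dy":59,"dz":5,"twist":0},{"dx":198,"dy":59,"dz":5,"twist":0}]' 0 40 && python3 -m inch '[{"dx":0,"dy":0,"dz":0,"twist":0},{"dx":0,"dy":0,"dz":0,"twist":0},{"dx":0,"dy":0,"dz":0,"twist":0},{"dx":0,"dy":0,"dz":0,"twist":0},{"dx":0,"dy":0,"dz":0,"twist":0},{"dx":0,"dy":0,"dz":0,"twist":0},{"dx":0,"dy":0,"dz":0,"twist":0},{"dx":0,"dy":0,"dz":0,"twist":0}]' 1 90
```

```text
time: 3.45
tool_pos: [0.637, 0.2831, 0.0177]
orientation: [[0.003, 0.974, -0.225], [0.002, -0.225, -0.974], [-1.0, 0.002, -0.003]]
ft_force: [-0.0, 0.4, 0.7]
grip_width: 0.0853
time: 4.45
tool_pos: [0.6369, 0.2831, 0.0177]
orientation: [[0.003, 0.974, -0.225], [0.002, -0.225, -0.974], [-1.0, 0.002, -0.003]]
ft_force: [-0.0, -0.2, -0.4]
grip_width: 0.0
```

```bash
python3 -m inch '[{"dx":-60,"dy":0,"dz":0,"twist":0},{"dx":-120,"dy":0,"dz":0,"twist":0},{"dx":-170,"dy":0,"dz":0,"twist":0},{"dx":-170,"dy":0,"dz":0,"twist":0}]' 0 90; python3 look.py w3.png opener mat
```

```text
time: 4.95
tool_pos: [0.6388, 0.284, 0.1936]
orientation: [[0.011, 0.974, -0.224], [0.007, -0.224, -0.974], [-1.0, 0.009, -0.009]]
ft_force: [0.0, -0.3, -0.4]
grip_width: 0.0725
[0.6373 0.2834 0.1904] 
 [[ 0.0065  0.9744 -0.2249]
 [ 0.0051 -0.225  -0.9744]
 [-1.      0.0052 -0.0064]] 5.0
opener 0.63 [271.4, 98.0, 297.0, 254.2] [[268.79998779296875, 99.30000305175781], [292.3999938964844, 98.69999694824219], [296.1000061035156, 251.89999389648438], [272.3999938964844, 252.39999389648438]]
mat 0.83 [246.5, 102.4, 318.8, 259.4] [[243.5, 101.4000015258789], [272.29998779296875, 99.5], [282.29998779296875, 257.3999938964844], [253.5, 259.20001220703125]]
```

View pics/w3.png

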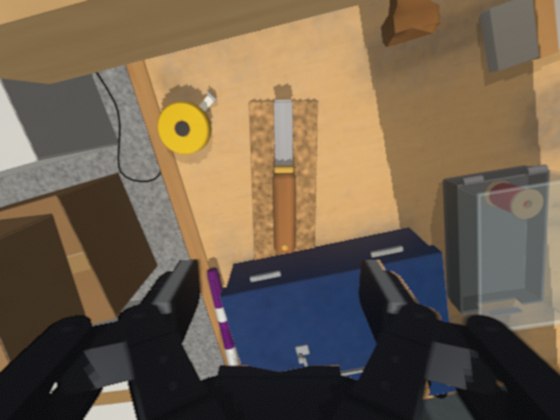

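```bash
python3 - <<'E'
from h import *
np.set_printoptions(precision=4,suppress=True)
p=dict(np.load("pics/w3.png.npz"))
W=lambda u,v,z:w("",u,v,z,p)
print("tip",W(283.5,98.5,.015),"rear",W(285,250,.027),"mat",*[W(u,v,.003) for u,v in((249,101),(318,101),(314,248),(253,257))],"neck",W(284,168,.027))
s=observe();print(s["tool_pos"],s["orientation"],s["time"])
E
```

```text
tip [0.7195 0.2625 0.015 ] rear [0.5683 0.2951 0.027 ] mat [0.7253 0.2969 0.003 ] [0.7097 0.2289 0.003 ] [0.5532 0.2642 0.003 ] [0.5577 0.3352 0.003 ] neck [0.6548 0.2767 0.027 ]
[0.6359 0.2825 0.1869] [[ 0.0018  0.9743 -0.2252]
 [ 0.0019 -0.2252 -0.9743]
 [-1.      0.0013 -0.0022]] 5.1
```

```bash
python3 -m inch '[{"dx":60,"dy":0,"dz":0,"twist":0},{"dx":120,"dy":0,"dz":0,"twist":0},{"dx":160,"dy":0,"dz":0,"twist":0},{"dx":170,"dy":0,"dz":0,"twist":0},{"dx":174,"dy":0,"dz":0,"twist":0},{"dx":174,"dy":0,"dz":0,"twist":0}]' 0 90;  python3 -m inch '[{"dx":2,"dy":0,"dz":0,"twist":0},{"dx":2,"dy":0,"dz":0,"twist":0},{"dx":2,"dy":0,"dz":0,"twist":0}]' 0 90
```

```text
time: 5.85
tool_pos: [0.637, 0.2834, 0.0143]
orientation: [[0.003, 0.974, -0.225], [0.003, -0.225, -0.974], [-1.0, 0.003, -0.004]]
ft_force: [0.8, -0.4, 0.9]
grip_width: 0.0853
time: 6.22
tool_pos: [0.6372, 0.2835, 0.0129]
orientation: [[0.004, 0.974, -0.225], [0.003, -0.225, -0.974], [-1.0, 0.003, -0.004]]
ft_force: [0.2, 0.0, -1.3]
grip_width: 0.0854
```

```bash
python3 -m inch '[{"dx":1,"dy":0,"dz":1,"twist":0},{"dx":1,"dy":0,"dz":1,"twist":0},{"dx":1,"dy":0,"dz":1,"twist":0},{"dx":1,"dy":0,"dz":1,"twist":0},{"dx":1,"dy":0,"dz":1,"twist":0}]' 1 60; python3 -c "
from cell import *
print(masks_of('wrist','opener')[:0])
import cv2;cv2.imwrite('pics/w4.png',snapshot('wrist'))"
```

```text
time: 6.85
tool_pos: [0.637, 0.2826, 0.0119]
orientation: [[0.004, 0.974, -0.225], [0.003, -0.225, -0.974], [-1.0, 0.003, -0.004]]
ft_force: [0.3, -0.5, 0.8]
grip_width: 0.0003
[]
```

View pics/w4.png

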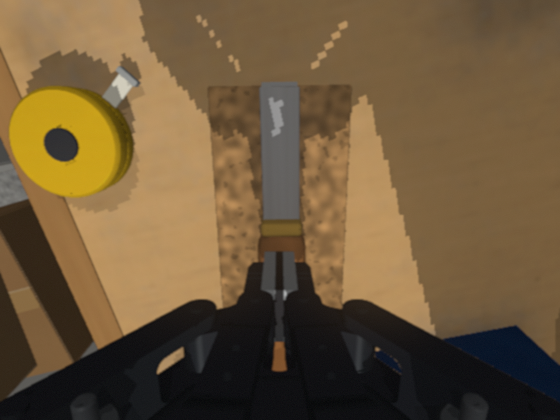

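Tips (280,255) appear shut directly above the handle, not around it. I probe gently downward for contact.

```bash
python3 -m inch '[{"dx":-8,"dy":0,"dz":0,"twist":0},{"dx":-8,"dy":0,"dz":0,"twist":0}]' 1 60; for i in 1 2 3 ; do python3 -m inch '[{"dx":4,"dy":0,"dz":0,"twist":0},{"dx":4,"dy":0,"dz":0,"twist":0}]' | egrep 'tool|force'; done
```

```text
time: 7.2
tool_pos: [0.6376, 0.2829, 0.021]
orientation: [[0.006, 0.974, -0.225], [0.004, -0.225, -0.974], [-1.0, 0.004, -0.005]]
ft_force: [0.2, -0.0, 0.4]
grip_width: -0.0001
tool_pos: [0.6373, 0.2828, 0.0165]
ft_force: [0.2, 0.2, 0.3]
tool_pos: [0.637, 0.2825, 0.0118]
ft_force: [-0.8, -0.3, -0.2]
tool_pos: [0.6376, 0.2829, 0.0092]
ft_force: [-2.9, -0.4, 8.9]
```

```bash
python3 -m inch '[{"dx":-25,"dy":0,"dz":0,"twist":0},{"dx":-25,"dy":0,"dz":48,"twist":0},{"dx":-8,"dy":0,"dz":48,"twist":0},{"dx":-4,"dy":0,"dz":48,"twist":0},{"dx":-4,"dy":0,"dz":48,"twist":0}]' | egrep 'tool|force'; for i in 1 2 3 4 ; do python3 -m inch '[{"dx":4,"dy":0,"dz":0,"twist":0},{"dx":4,"dy":0,"dz":0,"twist":0}]' | egrep 'tool|force'; done; python3 -c "
from cell import *
import cv2
cv2.imwrite('pics/w5.png',cv2.resize(snapshot('wrist')[150:400,150:450],(600,500)))"
```

```text
tool_pos: [0.6267, 0.2365, 0.0122]
ft_force: [0.8, 0.9, -0.1]
tool_pos: [0.6266, 0.2368, 0.0078]
ft_force: [-0.6, 0.7, 0.1]
tool_pos: [0.6263, 0.2368, 0.0033]
ft_force: [0.2, 0.8, -0.0]
tool_pos: [0.626, 0.2366, -0.0011]
ft_force: [-0.6, -0.4, -0.8]
tool_pos: [0.6258, 0.2364, -0.0056]
ft_force: [-0.7, 0.1, 0.2]
```

View pics/w5.png

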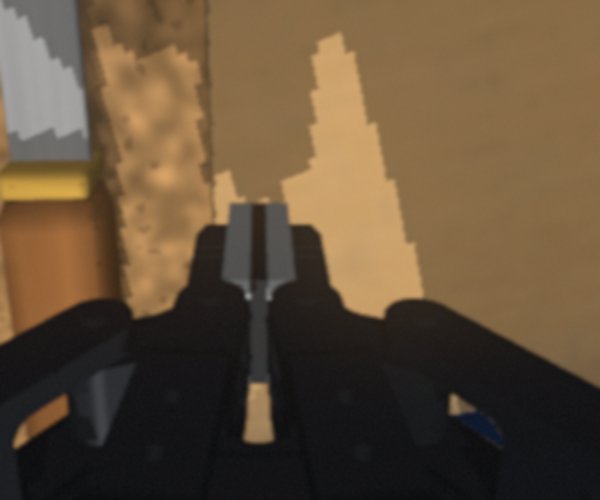

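No contact even at TCP z = -0.006 beside the mat, so the fingertips really stand about 25 mm farther back than stated (tip ≈ TCP z + 17 mm). I lower accordingly and grasp again.

```bash
python3 -m inch '[{"dx":-60,"dy":0,"dz":0,"twist":0},{"dx":-60,"dy":0,"dz":0,"twist":0},{"dx":-60,"dy":0,"dz":-48,"twist":0},{"dx":-60,"dy":0,"dz":-48,"twist":0},{"dx":-30,"dy":0,"dz":-48,"twist":0},{"dx":0,"dy":0,"dz":-48,"twist":0},{"dx":4,"dy":0,"dz":-48,"twist":0},{"dx":4,"dy":0,"dz":-48,"twist":0}]' 0 60;python3 -m inch '[{"dx":2,"dy":0,"dz":0,"twist":0},{"dx":2,"dy":0,"dz":0,"twist":0},{"dx":2,"dy":0,"dz":0,"twist":0},{"dx":2,"dy":0,"dz":0,"twist":0},{"dx":2,"dy":0,"dz":0,"twist":0},{"dx":2,"dy":0,"dz":0,"twist":0}]' 1 60
```

```text
time: 10.62
tool_pos: [0.6369, 0.2831, -0.0089]
orientation: [[0.003, 0.975, -0.223], [0.002, -0.223, -0.975], [-1.0, 0.002, -0.002]]
ft_force: [-0.9, -0.0, 0.9]
grip_width: 0.0857
time: 11.38
tool_pos: [0.6374, 0.2834, -0.01]
orientation: [[0.004, 0.975, -0.223], [0.002, -0.223, -0.975], [-1.0, 0.003, -0.003]]
ft_force: [-1.4, -0.6, 6.2]
grip_width: 0.0228
```

```bash
python3 -m inch '[{"dx":-40,"dy":0,"dz":0,"twist":0},{"dx":-100,"dy":0,"dz":0,"twist":0},{"dx":-160,"dy":0,"dz":0,"twist":0},{"dx":-160,"dy":0,"dz":0,"twist":0},{"dx":-160,"dy":-20,"dz":45,"twist":-0.12},{"dx":-160,"dy":-45,"dz":90,"twist":-0.25},{"dx":-160,"dy":-75,"dz":140,"twist":-0.4},{"dx":-160,"dy":-105,"dz":190,"twist":-0.55},{"dx":-160,"dy":-135,"dz":235,"twist":-0.7},{"dx":-160,"dy":-160,"dz":280,"twist":-0.85},{"dx":-160,"dy":-180,"dz":320,"twist":-1.01},{"dx":-160,"dy":-180,"dz":320,"twist":-1.01},{"dx":-160,"dy":-180,"dz":320,"twist":-1.01},{"dx":-160,"dy":-180,"dz":320,"twist":-1.01}]' 1 100;python3 look.py w6.png tray_a opener
```

```text
time: 13.12
tool_pos: [0.3904, 0.0118, 0.1482]
orientation: [[0.003, 0.708, 0.707], [0.002, 0.707, -0.708], [-1.0, 0.004, 0.001]]
ft_force: [0.6, -0.8, -0.3]
grip_width: 0.0216
[0.3904 0.0118 0.1482] 
 [[ 0.0033  0.7074  0.7069]
 [ 0.0017  0.7068 -0.7074]
 [-1.      0.0036  0.0011]] 13.175
tray_a 0.8 [233.8, 1.1, 458.8, 122.4] [[220.8000030517578, 23.299999237060547], [364.70001220703125, -104.80000305175781], [458.70001220703125, 0.800000011920929], [314.79998779296875, 128.89999389648438]]
tray_a 0.66 [494.4, 315.7, 558.3, 403.2] [[495.0, 314.0], [559.0, 314.0], [559.0, 399.0], [495.0, 399.0]]
opener 0.7 [254.1, 77.6, 304.4, 371.9] [[245.60000610351562, 77.9000015258789], [297.3999938964844, 76.30000305175781], [306.3999938964844, 369.29998779296875], [254.60000610351562, 370.8999938964844]]
```

View pics/w6.png

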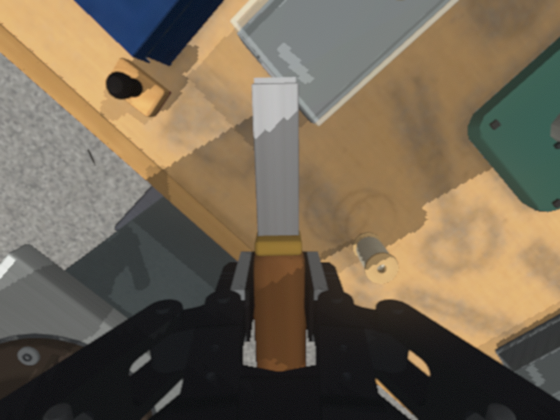

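The opener is held well (tip at (277,78)); the tray's front cover edge runs from (233,22) to (318,124).

```bash
python3 - <<'E'
from h import *
np.set_printoptions(precision=4,suppress=True)
p=dict(np.load("pics/w6.png.npz"))
W=lambda u,v,z:w("",u,v,z,p)
a,b=W(233.5,22,.075),W(318,124,.075); print(a,b,(a+b)/2,np.linalg.norm(a-b),"tip",W(277,78,.1735),W(275,240,.1735))
print("stored reel? white reel",W(380,268,.046),W(380,268,.052),W(380,268,.04))
E
```

```text
[0.4589 0.1209 0.075 ] [0.4539 0.0373 0.075 ] [0.4564 0.0791 0.075 ] 0.08371869508305833 tip [0.4494 0.072  0.1735] [0.4014 0.0255 0.1735]
stored reel? white reel [ 0.4101 -0.0939  0.046 ] [ 0.4108 -0.0903  0.052 ] [ 0.4093 -0.0975  0.04  ]
```

```bash
python3 -m inch '[{"dx":0,"dy":-8,"dz":-14,"twist":0},{"dx":50,"dy":-8,"dz":-14,"twist":0},{"dx":100,"dy":-8,"dz":-14,"twist":0},{"dx":130,"dy":-8,"dz":-14,"twist":0},{"dx":141,"dy":-8,"dz":-14,"twist":0},{"dx":141,"dy":-8,"dz":-14,"twist":0},{"dx":141,"dy":-8,"dz":-14,"twist":0}]' 1 100;python3 look.py w7.png; python3 -c "
from h import *
p=dict(np.load('pics/w7.png.npz')); print([px(p,X) for X in([.449,.0715,.038],[.449,.0935,.038],[.449,.0495,.038],[.434,.071,.0325])])"
```

```text
time: 14.15
tool_pos: [0.3759, 0.0168, 0.0081]
orientation: [[0.005, 0.707, 0.707], [0.003, 0.707, -0.707], [-1.0, 0.005, 0.002]]
ft_force: [0.5, -0.1, -0.9]
grip_width: 0.0218
[0.376  0.0168 0.0082] 
 [[ 0.0051  0.707   0.7072]
 [ 0.0029  0.7072 -0.707 ]
 [-1.      0.0057  0.0016]] 14.2
[[np.float64(315.24559919858115), np.float64(58.69397613938571)], [np.float64(272.4121492511916), np.float64(10.623750598836068)], [np.float64(355.04892178183536), np.float64(103.3636139152447)], [np.float64(286.59033759542126), np.float64(91.24853608714108)]]
```

View pics/w7.png

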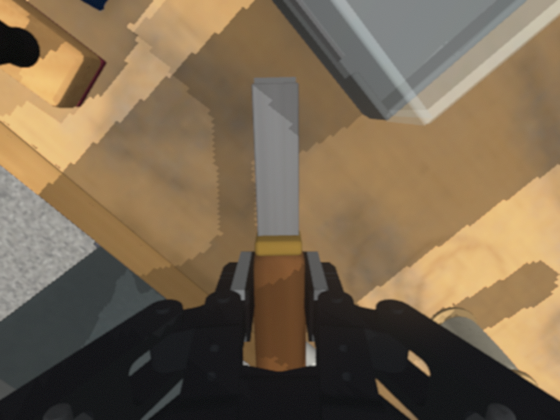

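```bash
python3 - <<'E'
from h import *
np.set_printoptions(precision=4,suppress=True)
p=dict(np.load("pics/w7.png.npz")); W=lambda u,v,z:w("",u,v,z,p)
print("cam",-p["R"].T@p["t"])
for (u,v) in ((425,123),(375,115),(391,119)): print(u,v,[W(u,v,z) for z in(0,.038,.075)])
for (u,v) in ((330,0),(272,0)): print(u,v,[W(u,v,z) for z in(0,.038,.075)])
E
python3 - <<'E'
import cv2
cv2.imwrite('pics/w7c.png',cv2.resize(cv2.imread('pics/w7.png')[0:150,240:460],(792,540),interpolation=cv2.INTER_CUBIC))
E
```

```text
cam [0.4268 0.0685 0.1694]
425 123 [array([0.4738, 0.0125, 0.    ]), array([0.4633, 0.025 , 0.038 ]), array([0.453 , 0.0373, 0.075 ])]
375 115 [array([0.4587, 0.0329, 0.    ]), array([0.4516, 0.0409, 0.038 ]), array([0.4446, 0.0487, 0.075 ])]
391 119 [array([0.4631, 0.0259, 0.    ]), array([0.455 , 0.0354, 0.038 ]), array([0.4471, 0.0447, 0.075 ])]
330 0 [array([0.4768, 0.0854, 0.    ]), array([0.4656, 0.0816, 0.038 ]), array([0.4547, 0.0779, 0.075 ])]
272 0 [array([0.4583, 0.1038, 0.    ]), array([0.4512, 0.0959, 0.038 ]), array([0.4444, 0.0882, 0.075 ])]
```

View pics/w7c.png

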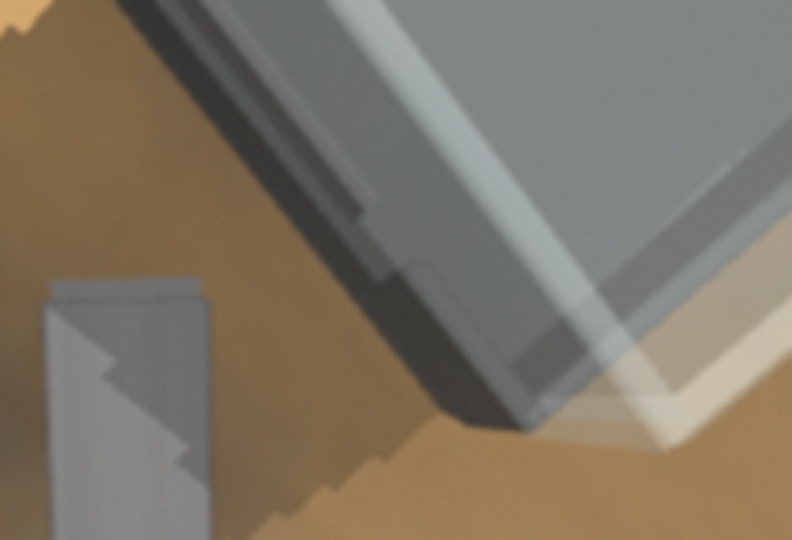

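```bash
python3 -m inch '[{"dx":0,"dy":-11,"dz":11,"twist":0},{"dx":0,"dy":-11,"dz":11,"twist":0},{"dx":0,"dy":5,"dz":11,"twist":0},{"dx":0,"dy":15,"dz":11,"twist":0},{"dx":0,"dy":22,"dz":11,"twist":0},{"dx":0,"dy":22,"dz":11,"twist":0}]' 1 100;python3 look.py w8.png;python3 - <<'E'
import cv2
cv2.imwrite('pics/w8c.png',cv2.resize(cv2.imread('pics/w8.png')[0:180,200:440],(800,600),interpolation=cv2.INTER_CUBIC))
E
```

```text
time: 14.95
tool_pos: [0.3997, 0.0251, 0.0082]
orientation: [[0.005, 0.707, 0.708], [0.003, 0.708, -0.707], [-1.0, 0.005, 0.002]]
ft_force: [-0.1, 0.4, -0.3]
grip_width: 0.0218
[0.3992 0.0247 0.0081] 
 [[ 0.0046  0.7068  0.7074]
 [ 0.0026  0.7074 -0.7068]
 [-1.      0.0051  0.0014]] 15.0
```

View pics/w8c.png

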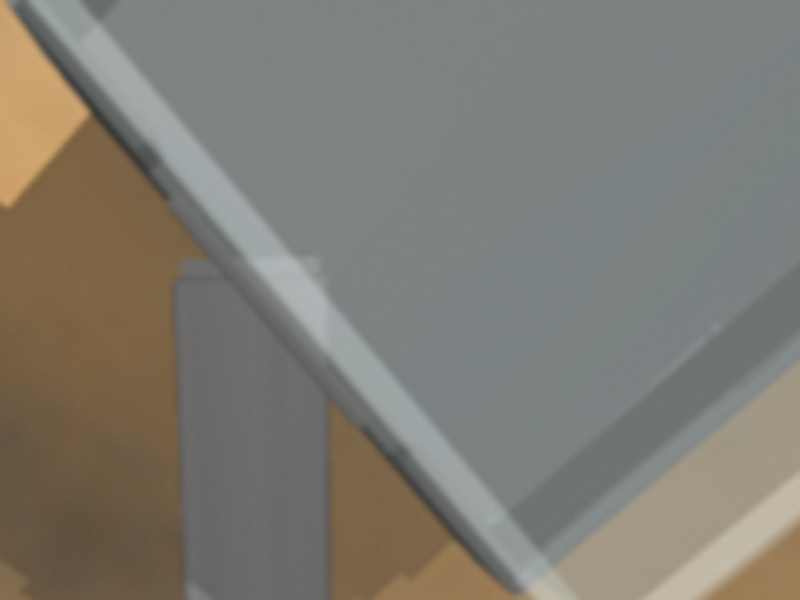

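The blade tip is entering the notch centrally (crop notch (155,165)–(365,430), blade at (250,290)). I insert fully and begin lifting.

```bash
python3 -m inch '[{"dx":0,"dy":12,"dz":0,"twist":0},{"dx":0,"dy":24,"dz":0,"twist":0},{"dx":0,"dy":24,"dz":0,"twist":0}]' 1 110; python3 -m inch '[{"dx":-8,"dy":0,"dz":0,"twist":0},{"dx":-16,"dy":1,"dz":1,"twist":0},{"dx":-26,"dy":2,"dz":2,"twist":0},{"dx":-36,"dy":4,"dz":4,"twist":0},{"dx":-46,"dy":6,"dz":6,"twist":0},{"dx":-56,"dy":9,"dz":9,"twist":0},{"dx":-66,"dy":12,"dz":12,"twist":0},{"dx":-66,"dy":12,"dz":12,"twist":0}]' 1 110; python3 - <<'E'
from h import *
im,p=shot("scene","s2.png"); cv2.imwrite("pics/s2c.png",cv2.resize(im[120:260,180:320],(560,560)))
E
```

```text
time: 15.38
tool_pos: [0.4172, 0.0425, 0.0083]
orientation: [[0.005, 0.706, 0.708], [0.003, 0.708, -0.706], [-1.0, 0.006, 0.002]]
ft_force: [-0.0, -1.0, 0.2]
grip_width: 0.0212
time: 16.38
tool_pos: [0.4351, 0.0429, 0.0753]
orientation: [[0.007, 0.706, 0.708], [0.004, 0.708, -0.706], [-1.0, 0.008, 0.002]]
ft_force: [-0.5, 0.2, -0.2]
grip_width: 0.0215
```

View pics/s2c.png

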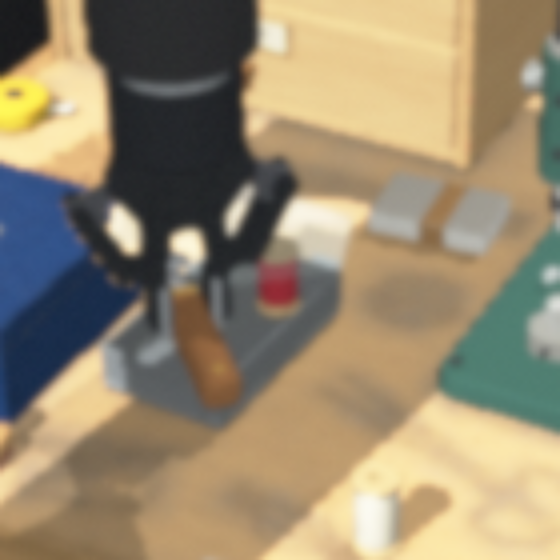

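```bash
python3 look.py w9.png opener tray_a
```

```text
[0.4342 0.0426 0.0745] 
 [[ 0.0058  0.7064  0.7078]
 [ 0.0033  0.7077 -0.7065]
 [-1.      0.0065  0.0018]] 16.475
opener 0.73 [255.7, 141.2, 306.9, 371.7] [[254.0, 141.0], [305.0, 141.0], [305.0, 371.0], [254.0, 371.0]]
tray_a 0.56 [200.0, 2.0, 558.2, 247.1] [[201.0, 0.0], [559.0, 0.0], [559.0, 246.0], [201.0, 246.0]]
```

View pics/w9.png

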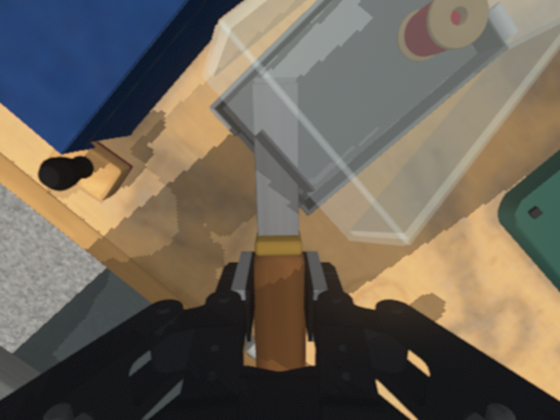

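The cover is riding on the blade at about 0.45 rad (blade seen through it from (277,80) to (277,235)). I continue the arc while straightening the yaw.

```bash
python3 -m inch '[{"dx":-13,"dy":3,"dz":1,"twist":0.087},{"dx":-13,"dy":3,"dz":1,"twist":0.087},{"dx":-25,"dy":7,"dz":-1,"twist":0.227},{"dx":-25,"dy":7,"dz":-1,"twist":0.227},{"dx":-36,"dy":14,"dz":-3,"twist":0.367},{"dx":-36,"dy":14,"dz":-3,"twist":0.367},{"dx":-47,"dy":24,"dz":-3,"twist":0.506},{"dx":-47,"dy":24,"dz":-3,"twist":0.506},{"dx":-56,"dy":36,"dz":-2,"twist":0.646},{"dx":-56,"dy":36,"dz":-2,"twist":0.646},{"dx":-64,"dy":50,"dz":0,"twist":0.785},{"dx":-64,"dy":50,"dz":0,"twist":0.785}]' 1 110; python3 look.py w10.png opener cover_a_edge tray_a stored_reel
```

```text
time: 18.08
tool_pos: [0.4687, 0.0775, 0.1378]
orientation: [[0.005, 1.0, 0.007], [0.003, 0.007, -1.0], [-1.0, 0.005, -0.003]]
ft_force: [1.1, 0.3, -2.8]
grip_width: 0.0217
[0.4683 0.0773 0.1377] 
 [[ 0.0045  1.      0.0082]
 [ 0.0028  0.0082 -1.    ]
 [-1.      0.0045 -0.0028]] 18.125
opener 0.56 [253.7, 135.3, 307.7, 372.7] [[254.0, 133.0], [305.0, 133.0], [305.0, 371.0], [254.0, 371.0]]
cover_a_edge 0.97 [153.6, 1.4, 429.9, 141.8] [[153.0, 0.0], [428.0, 0.0], [428.0, 140.0], [153.0, 140.0]]
tray_a 0.85 [153.7, 0.1, 430.2, 218.2] [[151.0, 0.0], [429.0, 0.0], [429.0, 220.0], [151.0, 220.0]]
```

```bash
python3 -m inch '[{"dx":0,"dy":12,"dz":0,"twist":0},{"dx":0,"dy":24,"dz":0,"twist":0},{"dx":0,"dy":36,"dz":0,"twist":0},{"dx":0,"dy":46,"dz":0,"twist":0},{"dx":0,"dy":56,"dz":0,"twist":0},{"dx":0,"dy":64,"dz":0,"twist":0},{"dx":0,"dy":70,"dz":0,"twist":0},{"dx":0,"dy":70,"dz":0,"twist":0}]' 1 110; python3 -m inch '[{"dx":0,"dy":3,"dz":0,"twist":0},{"dx":0,"dy":3,"dz":0,"twist":0}]' 1 110; python3 look.py w11.png opener cover_a_edge tray_a
```

```text
time: 19.32
tool_pos: [0.5389, 0.0778, 0.1384]
orientation: [[0.005, 1.0, 0.004], [0.003, 0.004, -1.0], [-1.0, 0.005, -0.003]]
ft_force: [-0.9, -0.2, -1.6]
grip_width: 0.0213
time: 19.58
tool_pos: [0.542, 0.0779, 0.1385]
orientation: [[0.006, 1.0, 0.004], [0.003, 0.004, -1.0], [-1.0, 0.006, -0.003]]
ft_force: [-1.1, 0.3, -1.6]
grip_width: 0.0216
[0.542  0.078  0.1386] 
 [[ 0.0057  1.      0.0045]
 [ 0.0033  0.0045 -1.    ]
 [-1.      0.0057 -0.0033]] 19.625
opener 0.87 [253.9, 184.5, 306.7, 373.2] [[251.0, 184.1999969482422], [301.79998779296875, 183.0], [306.0, 369.5], [255.1999969482422, 370.70001220703125]]
cover_a_edge 0.91 [163.5, 67.7, 437.0, 193.1] [[157.3000030517578, 177.5], [163.6999969482422, 65.0], [436.3999938964844, 80.30000305175781], [430.0, 192.89999389648438]]
tray_a 0.62 [165.4, 67.2, 438.8, 260.5] [[153.8000030517578, 257.20001220703125], [163.60000610351562, 65.5999984741211], [436.79998779296875, 79.5999984741211], [427.0, 271.20001220703125]]
```

```bash
for i in 1 2 3 4 5; do python3 -m inch '[{"dx":0,"dy":3,"dz":0,"twist":0},{"dx":0,"dy":3,"dz":0,"twist":0}]' 1 110 | egrep 'tool|force'; done; python3 look.py w12.png cover_a_edge; cp pics/w12.png pics/v14.png
```

```text
tool_pos: [0.5444, 0.0779, 0.1384]
ft_force: [-3.8, 0.9, 0.5]
tool_pos: [0.5448, 0.0773, 0.1373]
ft_force: [-8.4, 1.3, -1.2]
tool_pos: [0.5448, 0.0767, 0.1362]
ft_force: [-10.9, 0.9, 0.9]
tool_pos: [0.5447, 0.0761, 0.135]
ft_force: [-10.8, 0.9, 1.1]
tool_pos: [0.5446, 0.0755, 0.1339]
ft_force: [-11.0, 1.9, 1.5]
[0.5446 0.0755 0.1339] 
 [[-0.0181  0.9998  0.0019]
 [-0.0014  0.0019 -1.    ]
 [-0.9998 -0.0181  0.0013]] 21.075
cover_a_edge 0.8 [147.7, 69.7, 435.1, 200.0] [[143.39999389648438, 185.39999389648438], [149.60000610351562, 66.9000015258789], [437.3999938964844, 81.80000305175781], [431.29998779296875, 200.3000030517578]]
```

View pics/v14.png

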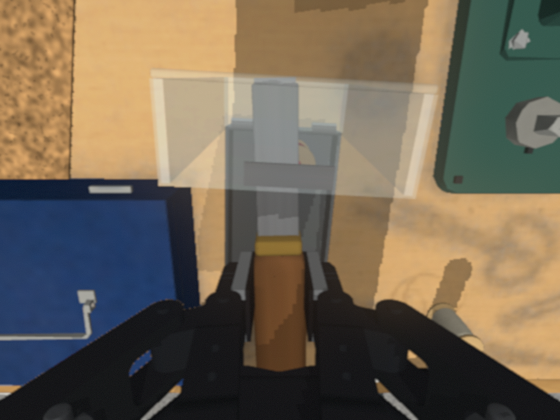

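The image shows the cover upright at its stop (edge band at rows 70–195, blade behind it); the tray is open. I back out and return the opener to the mat.

```bash
python3 -m inch '[{"dx":0,"dy":-30,"dz":0,"twist":0},{"dx":0,"dy":-80,"dz":0,"twist":0},{"dx":0,"dy":-80,"dz":0,"twist":0},{"dx":-56,"dy":-80,"dz":0,"twist":0},{"dx":-56,"dy":-80,"dz":-50,"twist":0},{"dx":-56,"dy":-80,"dz":-100,"twist":0},{"dx":-56,"dy":-80,"dz":-150,"twist":0.1},{"dx":-56,"dy":-60,"dz":-207,"twist":0.2},{"dx":-56,"dy":-10,"dz":-207,"twist":0.23},{"dx":-56,"dy":40,"dz":-207,"twist":0.23},{"dx":-56,"dy":92,"dz":-207,"twist":0.23},{"dx":-56,"dy":92,"dz":-207,"twist":0.23},{"dx":-56,"dy":92,"dz":-207,"twist":0.23},{"dx":-56,"dy":92,"dz":-207,"twist":0.23}]' 1 110; python3 look.py w13.png opener mat cover_a_edge
```

```text
time: 22.88
tool_pos: [0.6369, 0.283, 0.1886]
orientation: [[-0.017, 0.974, -0.225], [-0.001, -0.226, -0.974], [-1.0, -0.017, 0.005]]
ft_force: [1.0, -1.0, -0.4]
grip_width: 0.0216
[0.6368 0.2831 0.1889] 
 [[-0.017   0.9741 -0.2253]
 [-0.0006 -0.2254 -0.9743]
 [-0.9999 -0.0164  0.0044]] 22.925
opener 0.82 [250.7, 77.7, 306.9, 372.6] [[248.89999389648438, 77.4000015258789], [301.0, 76.4000015258789], [306.6000061035156, 369.6000061035156], [254.39999389648438, 370.6000061035156]]
mat 0.81 [243.2, 94.3, 316.1, 248.3] [[299.0, 93.0], [313.0, 93.0], [313.0, 244.0], [299.0, 244.0]]
cover_a_edge 0.95 [454.9, 123.7, 558.4, 239.5] [[455.0, 125.0], [559.0, 125.0], [559.0, 237.0], [455.0, 237.0]]
```

```bash
python3 -m inch '[{"dx":60,"dy":3,"dz":0,"twist":0},{"dx":120,"dy":3,"dz":0,"twist":0},{"dx":165,"dy":3,"dz":0,"twist":0},{"dx":185,"dy":3,"dz":0,"twist":0},{"dx":195,"dy":3,"dz":0,"twist":0},{"dx":196,"dy":3,"dz":0,"twist":0},{"dx":196,"dy":3,"dz":0,"twist":0}]' 1 110; python3 -m inch '[{"dx":0,"dy":0,"dz":0,"twist":0},{"dx":0,"dy":0,"dz":0,"twist":0},{"dx":0,"dy":0,"dz":0,"twist":0},{"dx":0,"dy":0,"dz":0,"twist":0},{"dx":0,"dy":0,"dz":0,"twist":0},{"dx":-60,"dy":0,"dz":0,"twist":0},{"dx":-120,"dy":0,"dz":0,"twist":0},{"dx":-190,"dy":0,"dz":0,"twist":0},{"dx":-230,"dy":0,"dz":0,"twist":0},{"dx":-230,"dy":0,"dz":0,"twist":0}]' 0 60; python3 look.py w14.png opener mat cover_a_edge;python3 - <<'E'
from h import *
np.set_printoptions(precision=4,suppress=True)
p=dict(np.load("pics/w14.png.npz"))
for m in masks_of("wrist","opener")[:1]:
    e=m["extent"]; u=(e[0]+e[2])/2; print(w("",u,e[1],.015,p),w("",u,e[3],.027,p))
E
```

```text
time: 23.95
tool_pos: [0.6375, 0.283, -0.0053]
orientation: [[-0.015, 0.974, -0.225], [0.001, -0.225, -0.974], [-1.0, -0.015, 0.002]]
ft_force: [-0.0, 0.5, -0.4]
grip_width: 0.0215
time: 25.2
tool_pos: [0.6429, 0.2838, 0.2303]
orientation: [[-0.007, 0.974, -0.225], [0.006, -0.225, -0.974], [-1.0, -0.008, -0.004]]
ft_force: [-0.1, 0.2, -0.9]
grip_width: 0.0853
[0.6416 0.2833 0.2271] 
 [[-0.0114  0.9743 -0.2251]
 [ 0.0036 -0.2251 -0.9743]
 [-0.9999 -0.0119 -0.0009]] 25.25
opener 0.81 [269.4, 100.7, 293.1, 243.0] [[268.6000061035156, 99.19999694824219], [290.5, 98.80000305175781], [293.3999938964844, 238.8000030517578], [271.5, 239.3000030517578]]
mat 0.62 [251.3, 105.2, 314.1, 243.8] [[288.0, 102.0], [312.0, 102.0], [312.0, 238.0], [288.0, 238.0]]
cover_a_edge 0.78 [440.4, 132.0, 558.3, 241.2] [[439.0, 130.0], [559.0, 130.0], [559.0, 238.0], [439.0, 238.0]]
[0.7192 0.2644 0.015 ] [0.5623 0.3003 0.027 ]
```

```bash
python3 -m inch '[{"dx":0,"dy":-60,"dz":12,"twist":-0.1},{"dx":0,"dy":-120,"dz":24,"twist":-0.227},{"dx":0,"dy":-180,"dz":36,"twist":-0.227},{"dx":0,"dy":-230,"dz":47,"twist":-0.227},{"dx":0,"dy":-273,"dz":56,"twist":-0.227},{"dx":0,"dy":-273,"dz":56,"twist":-0.227},{"dx":0,"dy":-273,"dz":56,"twist":-0.227},{"dx":0,"dy":-273,"dz":56,"twist":-0.227}]' 0 60; python3 look.py w15.png reel_1 stamp;python3 - <<'E'
from h import *
np.set_printoptions(precision=4,suppress=True)
p=dict(np.load("pics/w15.png.npz"))
for m in masks_of("wrist","reel_1"):
    e=m["extent"]; print(m["p"],m["pixels"].sum(),w("",(e[0]+e[2])/2,(e[1]+e[3])/2,.046,p))
E
```

```text
time: 26.45
tool_pos: [0.3622, 0.2893, 0.2271]
orientation: [[-0.018, 1.0, -0.001], [-0.002, -0.001, -1.0], [-1.0, -0.018, 0.002]]
ft_force: [-0.5, -0.3, -0.5]
grip_width: 0.0855
[0.3622 0.2892 0.2271] 
 [[-0.0176  0.9998 -0.0012]
 [-0.0017 -0.0013 -1.    ]
 [-0.9998 -0.0176  0.0017]] 26.5
reel_1 0.79 [258.7, 151.9, 291.5, 188.8] [[260.0, 154.0], [286.0, 154.0], [286.0, 186.0], [260.0, 186.0]]
stamp 0.72 [375.1, 151.4, 416.7, 180.5] [[372.0, 150.0], [413.0, 150.0], [413.0, 179.0], [372.0, 179.0]]
0.79 724 [0.3698 0.293  0.046 ]
```

```bash
python3 - <<'E'
from h import *
np.set_printoptions(precision=4,suppress=True)
p=dict(np.load("pics/w15.png.npz"))
ms=[m for m in masks_of("wrist","reel_1")]
for z in(.04,.046,.052): 
    c=w("",275,174.5,z,p); a=px(p,c+[0,.0145,0]); b=px(p,c-[0,.0145,0]); b0=px(p,[c[0]+.0145,c[1],0]); print(z,c,a,b,b0)
m=ms[0]["pixels"]
for r in range(150,192,3):
    x=np.nonzero(m[r])[0]; print(r,(x.min(),x.max()) if len(x) else None)
im=cv2.imread("pics/w15.png"); cv2.imwrite("pics/v15.png",cv2.resize(im[130:210,235:315],(480,480),interpolation=cv2.INTER_CUBIC))
E
```

```text
0.04 [0.3642 0.2932 0.04  ] [np.float64(261.37181075417834), np.float64(174.51745133353802)] [np.float64(288.6260422316292), np.float64(174.48255141578204)] [np.float64(275.2509941124013), np.float64(155.07000719301166)]
0.046 [0.3654 0.2931 0.046 ] [np.float64(261.1318019867538), np.float64(174.51775867246448)] [np.float64(288.8659747163234), np.float64(174.4822441745381)] [np.float64(275.29714080072057), np.float64(153.9684634423679)]
0.052 [0.3667 0.293  0.052 ] [np.float64(260.88318798599926), np.float64(174.5180770306683)] [np.float64(289.11450829548045), np.float64(174.48192591931672)] [np.float64(275.3433809081954), np.float64(152.864689731336)]
150 None
153 None
156 (np.int64(266), np.int64(282))
159 (np.int64(263), np.int64(284))
162 (np.int64(262), np.int64(285))
165 (np.int64(262), np.int64(285))
168 (np.int64(261), np.int64(285))
171 (np.int64(260), np.int64(286))
174 (np.int64(260), np.int64(286))
177 (np.int64(261), np.int64(285))
180 (np.int64(262), np.int64(284))
183 (np.int64(265), np.int64(281))
186 (np.int64(270), np.int64(275))
189 None
```

```bash
python3 -m inch '[{"dx":0,"dy":8,"dz":-6,"twist":0},{"dx":60,"dy":8,"dz":-6,"twist":0},{"dx":120,"dy":8,"dz":-6,"twist":0},{"dx":170,"dy":8,"dz":-6,"twist":0},{"dx":200,"dy":8,"dz":-6,"twist":0},{"dx":219,"dy":8,"dz":-6,"twist":0},{"dx":219,"dy":8,"dz":-6,"twist":0},{"dx":219,"dy":8,"dz":-6,"twist":0}]' 0 50; python3 -m inch '[{"dx":0,"dy":0,"dz":0,"twist":0},{"dx":0,"dy":0,"dz":0,"twist":0},{"dx":0,"dy":0,"dz":0,"twist":0},{"dx":0,"dy":0,"dz":0,"twist":0},{"dx":0,"dy":0,"dz":0,"twist":0},{"dx":0,"dy":0,"dz":0,"twist":0}]' 1 50
```

```text
time: 27.7
tool_pos: [0.3668, 0.2955, 0.0087]
orientation: [[-0.017, 1.0, -0.001], [-0.001, -0.001, -1.0], [-1.0, -0.017, 0.001]]
ft_force: [-0.0, 0.1, 0.4]
grip_width: 0.0856
time: 28.45
tool_pos: [0.367, 0.2957, 0.0093]
orientation: [[-0.016, 1.0, -0.001], [-0.0, -0.001, -1.0], [-1.0, -0.016, 0.0]]
ft_force: [-1.8, -1.5, 6.4]
grip_width: 0.027
```

Gripped (27 mm). Lift, carry over to the tray, and hover.

```bash
python3 -m inch '[{"dx":-50,"dy":0,"dz":0,"twist":0},{"dx":-110,"dy":0,"dz":0,"twist":0},{"dx":-150,"dy":0,"dz":0,"twist":0},{"dx":-150,"dy":40,"dz":40,"twist":0},{"dx":-150,"dy":75,"dz":85,"twist":0},{"dx":-150,"dy":110,"dz":130,"twist":0},{"dx":-150,"dy":140,"dz":175,"twist":0},{"dx":-150,"dy":148,"dz":217,"twist":0},{"dx":-150,"dy":148,"dz":217,"twist":0},{"dx":-150,"dy":148,"dz":217,"twist":0},{"dx":-150,"dy":148,"dz":217,"twist":0}]' 1 50; python3 look.py w16.png cover_a_edge tray_a stored_reel reel_1
```

```text
time: 29.82
tool_pos: [0.5172, 0.0795, 0.157]
orientation: [[-0.016, 1.0, 0.001], [-0.0, 0.001, -1.0], [-1.0, -0.016, 0.0]]
ft_force: [0.4, 0.7, -0.2]
grip_width: 0.027
[0.5172 0.0796 0.1571] 
 [[-0.0161  0.9999  0.0008]
 [-0.      0.0008 -1.    ]
 [-0.9999 -0.0161  0.    ]] 29.875
cover_a_edge 0.74 [177.0, 0.0, 427.4, 116.7] [[171.5, 101.4000015258789], [177.60000610351562, -10.899999618530273], [429.29998779296875, 2.799999952316284], [423.20001220703125, 115.0999984741211]]
tray_a 0.69 [177.2, 1.1, 430.4, 257.4] [[175.0, 0.0], [429.0, 0.0], [429.0, 257.0], [175.0, 257.0]]
stored_reel 0.84 [278.6, 105.4, 318.7, 141.7] [[279.0, 108.0], [317.0, 108.0], [317.0, 142.0], [279.0, 142.0]]
reel_1 0.95 [243.9, 220.5, 315.4, 322.0] [[246.0, 223.0], [311.0, 223.0], [311.0, 318.0], [246.0, 318.0]]
reel_1 0.88 [426.2, 270.6, 477.3, 320.0] [[418.5, 283.5], [439.5, 262.5], [482.5, 305.5], [461.5, 326.5]]
```

```bash
python3 -m inch '[{"dx":0,"dy":-5,"dz":-5,"twist":0.18},{"dx":0,"dy":-10,"dz":-10,"twist":0.36},{"dx":0,"dy":-15,"dz":-15,"twist":0.54},{"dx":0,"dy":-20,"dz":-20,"twist":0.72},{"dx":0,"dy":-20,"dz":-20,"twist":0.9},{"dx":0,"dy":-20,"dz":-20,"twist":1.08},{"dx":0,"dy":-20,"dz":-20,"twist":1.26},{"dx":0,"dy":-20,"dz":-20,"twist":1.44},{"dx":0,"dy":-20,"dz":-20,"twist":1.55},{"dx":0,"dy":-20,"dz":-20,"twist":1.55},{"dx":0,"dy":-20,"dz":-20,"twist":1.55}]' 1 50; python3 -c "
from cell import *
print(observe()['joint_positions'])"; python3 look.py w17.png stored_reel reel_1; cp pics/w17.png pics/v15.png
```

```text
time: 31.45
tool_pos: [0.4972, 0.0994, 0.1573]
orientation: [[-0.016, 0.024, -1.0], [-0.0, -1.0, -0.024], [-1.0, -0.0, 0.016]]
ft_force: [0.5, -0.4, -0.2]
grip_width: 0.0268
[ 0.57801368  0.13869977 -0.41650203 -0.01017877 -1.02929321 -0.54867551]
[0.4972 0.0994 0.1573] 
 [[-0.0162  0.0236 -0.9996]
 [-0.0002 -0.9997 -0.0236]
 [-0.9999 -0.0002  0.0162]] 31.5
stored_reel 0.84 [159.3, 135.6, 204.8, 174.6] [[153.10000610351562, 142.3000030517578], [197.8000030517578, 127.4000015258789], [209.6999969482422, 163.10000610351562], [165.0, 178.0]]
reel_1 0.91 [246.5, 221.2, 315.6, 320.1] [[247.0, 223.0], [310.0, 223.0], [310.0, 318.0], [247.0, 318.0]]
```

View pics/v15.png

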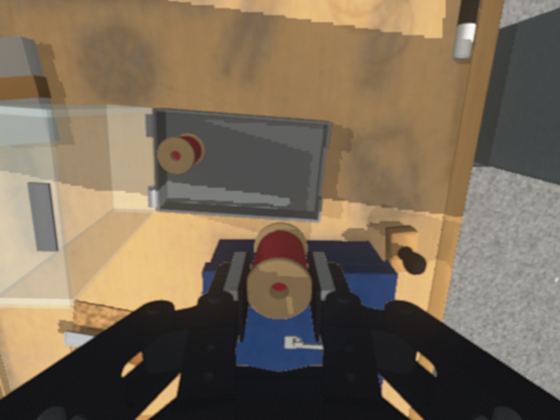

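The reel is held upright; the open tray's rim corners are at (157,108), (330,123), (320,220), (152,212), with the stored reel at (180,153).

```bash
python3 - <<'E'
from h import *
np.set_printoptions(precision=4,suppress=True)
p=dict(np.load("pics/w17.png.npz")); W=lambda u,v,z:w("",u,v,z,p)
c=np.array([W(u,v,.038) for u,v in((157,108),(330,123),(320,220),(152,212))]); print(c,c.mean(0),np.linalg.norm(c[0]-c[1]),np.linalg.norm(c[1]-c[2]))
print("stored",W(175,156,.058)); 
for H in(.04,.046,.052): print(H,W(280,288,.148+H),"bottom",W(280,223,.148), (W(248,288,.148+H)-W(311,288,.148+H))[0])
E
```

```text
[[0.595  0.0288 0.038 ]
 [0.4546 0.0372 0.038 ]
 [0.4578 0.1215 0.038 ]
 [0.6065 0.1168 0.038 ]] [0.5285 0.0761 0.038 ] 0.14066103920220788 0.0843343547242137
stored [0.5773 0.0642 0.058 ]
0.04 [0.497  0.1027 0.188 ] bottom [0.4966 0.0863 0.148 ] 0.02788158672698443
0.046 [0.4972 0.0992 0.194 ] bottom [0.4966 0.0863 0.148 ] 0.026597150940563807
0.052 [0.4974 0.0956 0.2   ] bottom [0.4966 0.0863 0.148 ] 0.025312715154143295
```

```bash
python3 -m inch '[{"dx":50,"dy":2,"dz":0,"twist":0},{"dx":95,"dy":2,"dz":0,"twist":0},{"dx":120,"dy":2,"dz":0,"twist":0},{"dx":133,"dy":2,"dz":0,"twist":0},{"dx":136,"dy":2,"dz":0,"twist":0},{"dx":136,"dy":2,"dz":0,"twist":0},{"dx":136,"dy":2,"dz":0,"twist":0}]' 1 50; python3 -m inch '[{"dx":0,"dy":0,"dz":0,"twist":0},{"dx":0,"dy":0,"dz":0,"twist":0},{"dx":0,"dy":0,"dz":0,"twist":0}]' 0.55 50;  python3 -m inch '[{"dx":-50,"dy":0,"dz":0,"twist":0},{"dx":-110,"dy":0,"dz":0,"twist":0},{"dx":-150,"dy":0,"dz":0,"twist":0},{"dx":-150,"dy":0,"dz":0,"twist":0}]' 0.55 50; python3 look.py w18.png stored_reel reel_1 reel_2
```

```text
time: 32.48
tool_pos: [0.4958, 0.0978, 0.0222]
orientation: [[-0.015, 0.023, -1.0], [0.001, -1.0, -0.023], [-1.0, -0.001, 0.015]]
ft_force: [-0.0, -0.4, -0.7]
grip_width: 0.0269
time: 32.85
tool_pos: [0.4959, 0.0978, 0.0223]
orientation: [[-0.014, 0.023, -1.0], [0.001, -1.0, -0.023], [-1.0, -0.001, 0.014]]
ft_force: [-0.2, 0.8, 0.2]
grip_width: 0.0388
time: 33.35
tool_pos: [0.5, 0.0986, 0.1759]
orientation: [[-0.008, 0.023, -1.0], [0.004, -1.0, -0.023], [-1.0, -0.004, 0.008]]
ft_force: [-0.5, -0.2, -1.0]
grip_width: 0.0385
[0.4986 0.0981 0.1737] 
 [[-0.0116  0.023  -0.9997]
 [ 0.0028 -0.9997 -0.023 ]
 [-0.9999 -0.0031  0.0115]] 33.4
stored_reel 0.61 [169.7, 131.9, 213.1, 172.5] [[164.3000030517578, 141.89999389648438], [207.1999969482422, 127.5999984741211], [217.89999389648438, 159.6999969482422], [175.0, 174.0]]
reel_1 0.62 [267.0, 167.6, 303.3, 212.5] [[267.0, 169.0], [300.0, 169.0], [300.0, 210.0], [267.0, 210.0]]
reel_2 0.62 [267.0, 167.6, 303.3, 212.5] [[267.0, 169.0], [300.0, 169.0], [300.0, 210.0], [267.0, 210.0]]
```

```bash
python3 -m inch '[{"dx":-20,"dy":50,"dz":24,"twist":0},{"dx":-20,"dy":100,"dz":48,"twist":0},{"dx":-20,"dy":150,"dz":72,"twist":0},{"dx":-20,"dy":188,"dz":92,"twist":0},{"dx":-20,"dy":188,"dz":92,"twist":0},{"dx":-20,"dy":188,"dz":92,"twist":0},{"dx":-20,"dy":188,"dz":92,"twist":0}]' 0 50; python3 look.py w19.png;python3 - <<'E'
from h import *
np.set_printoptions(precision=4,suppress=True)
p=dict(np.load("pics/w19.png.npz"))
for m in masks_of("wrist","reel_1"):
    e=m["extent"]; print(m["p"],e)
    if m["p"]<.4: continue
    M=m["pixels"]; rr=np.nonzero(M.any(1))[0]
    for r in rr[::4]: x=np.nonzero(M[r])[0]; print(r,x.min(),x.max())
X=[.4105,-.092]
for H in(.04,.046,.052): print(H,px(p,X+[H]),px(p,X+[0]))
E
```

```text
time: 34.42
tool_pos: [0.4102, -0.0922, 0.1921]
orientation: [[-0.017, 0.024, -1.0], [-0.0, -1.0, -0.024], [-1.0, -0.0, 0.017]]
ft_force: [-0.5, -0.3, -0.3]
grip_width: 0.0855
[ 0.4102 -0.0921  0.1921] 
 [[-0.0172  0.0239 -0.9996]
 [-0.0001 -0.9997 -0.0239]
 [-0.9999 -0.0003  0.0172]] 34.475
0.76 [260.7, 166.1, 290.0, 202.6]
166 270 277
170 265 283
174 262 286
178 261 287
182 261 288
186 260 289
190 260 289
194 260 289
198 262 287
202 266 283
0.62 [21.8, 295.9, 95.7, 420.0]
293 62 63
297 55 95
301 51 92
305 47 90
309 43 91
313 40 92
317 36 97
321 31 92
325 26 88
329 23 86
333 60 72
399 75 81
403 73 79
407 71 76
411 68 74
415 66 72
419 64 70
0.55 [180.4, 321.5, 218.3, 375.1]
324 199 203
328 193 211
332 191 213
336 190 214
340 189 212
344 187 210
348 186 209
352 184 208
356 181 207
360 181 207
364 181 206
368 184 204
372 192 197
0.04 [np.float64(275.69526514968953), np.float64(186.9247517640553)] [np.float64(275.4018972893544), np.float64(178.49071806841434)]
0.046 [np.float64(275.7454227471117), np.float64(188.3667327168033)] [np.float64(275.4018972893544), np.float64(178.49071806841434)]
0.052 [np.float64(275.7974436978659), np.float64(189.8622832213419)] [np.float64(275.4018972893544), np.float64(178.49071806841434)]
```

```bash
python3 -m inch '[{"dx":0,"dy":-2,"dz":-4,"twist":0},{"dx":60,"dy":-2,"dz":-4,"twist":0},{"dx":120,"dy":-2,"dz":-4,"twist":0},{"dx":160,"dy":-2,"dz":-4,"twist":0},{"dx":180,"dy":-2,"dz":-4,"twist":0},{"dx":186,"dy":-2,"dz":-4,"twist":0},{"dx":186,"dy":-2,"dz":-4,"twist":0},{"dx":186,"dy":-2,"dz":-4,"twist":0}]' 0 50; python3 -m inch '[{"dx":0,"dy":0,"dz":0,"twist":0},{"dx":0,"dy":0,"dz":0,"twist":0},{"dx":0,"dy":0,"dz":0,"twist":0},{"dx":0,"dy":0,"dz":0,"twist":0},{"dx":0,"dy":0,"dz":0,"twist":0},{"dx":0,"dy":0,"dz":0,"twist":0}]' 1 50; python3 -m inch '[{"dx":-50,"dy":0,"dz":0,"twist":0},{"dx":-110,"dy":0,"dz":0,"twist":0},{"dx":-150,"dy":0,"dz":0,"twist":0},{"dx":-150,"dy":0,"dz":0,"twist":0}]' 1 50; python3 look.py w20.png reel_1 
```

```text
time: 35.52
tool_pos: [0.4119, -0.0898, 0.0071]
orientation: [[-0.015, 0.024, -1.0], [0.0, -1.0, -0.024], [-1.0, -0.001, 0.015]]
ft_force: [-0.0, 0.1, -0.3]
grip_width: 0.0856
time: 36.28
tool_pos: [0.4121, -0.0898, 0.0075]
orientation: [[-0.015, 0.025, -1.0], [0.0, -1.0, -0.025], [-1.0, -0.001, 0.015]]
ft_force: [-0.9, 0.0, 7.0]
grip_width: 0.0274
time: 36.78
tool_pos: [0.4164, -0.0895, 0.1606]
orientation: [[-0.008, 0.025, -1.0], [0.001, -1.0, -0.025], [-1.0, -0.002, 0.008]]
ft_force: [0.4, -0.5, -2.3]
grip_width: 0.0273
[ 0.4149 -0.0896  0.1586] 
 [[-0.0116  0.0243 -0.9996]
 [ 0.0012 -0.9997 -0.0243]
 [-0.9999 -0.0015  0.0115]] 36.825
reel_1 0.76 [242.7, 220.9, 314.0, 325.1] [[244.0, 220.0], [313.0, 220.0], [313.0, 325.0], [244.0, 325.0]]
```

```bash
python3 -m inch '[{"dx":0,"dy":-50,"dz":-28,"twist":0},{"dx":0,"dy":-100,"dz":-56,"twist":0},{"dx":0,"dy":-146,"dz":-86,"twist":0},{"dx":0,"dy":-146,"dz":-86,"twist":0},{"dx":0,"dy":-146,"dz":-86,"twist":0},{"dx":50,"dy":-146,"dz":-86,"twist":0},{"dx":95,"dy":-146,"dz":-86,"twist":0},{"dx":120,"dy":-146,"dz":-86,"twist":0},{"dx":134,"dy":-146,"dz":-86,"twist":0},{"dx":137,"dy":-146,"dz":-86,"twist":0},{"dx":137,"dy":-146,"dz":-86,"twist":0}]' 1 50; python3 -m inch '[{"dx":1,"dy":0,"dz":0,"twist":0},{"dx":1,"dy":0,"dz":0,"twist":0},{"dx":1,"dy":0,"dz":0,"twist":0}]' 0.55 50;  python3 -m inch '[{"dx":-50,"dy":0,"dz":0,"twist":0},{"dx":-110,"dy":0,"dz":0,"twist":0},{"dx":-170,"dy":0,"dz":0,"twist":0},{"dx":-190,"dy":0,"dz":0,"twist":0},{"dx":-190,"dy":0,"dz":0,"twist":0}]' 0.55 50; python3 look.py w21.png; python3 - <<'E'
from h import *
np.set_printoptions(precision=4,suppress=True)
p=dict(np.load("pics/w21.png.npz")); t=camera_params("top"); s=camera_params("scene"); snapshot("top");snapshot("scene")
for n,q in(("wrist",p),("top",t),("scene",s)):
  for m in masks_of(n,"reel_1")+masks_of(n,"stored_reel"):
    e=m["extent"]; print(n,round(m["p"],2),e,w("",(e[0]+e[2])/2,(e[1]+e[3])/2,.04,q))
E
```

```text
time: 38.25
tool_pos: [0.4945, 0.058, 0.0199]
orientation: [[-0.014, 0.024, -1.0], [0.001, -1.0, -0.024], [-1.0, -0.001, 0.014]]
ft_force: [-1.1, 0.0, -0.4]
grip_width: 0.0272
time: 38.62
tool_pos: [0.4946, 0.058, 0.0191]
orientation: [[-0.013, 0.024, -1.0], [0.001, -1.0, -0.024], [-1.0, -0.001, 0.013]]
ft_force: [-0.7, -0.6, 0.6]
grip_width: 0.0385
time: 39.25
tool_pos: [0.498, 0.0582, 0.211]
orientation: [[-0.01, 0.024, -1.0], [0.003, -1.0, -0.024], [-1.0, -0.003, 0.01]]
ft_force: [-0.6, 0.0, -0.7]
grip_width: 0.0388
[0.4971 0.0579 0.2093] 
 [[-0.0125  0.0235 -0.9996]
 [ 0.002  -0.9997 -0.0236]
 [-0.9999 -0.0023  0.0124]] 39.3
wrist 0.79 [267.8, 161.7, 296.1, 199.3] [0.4932 0.0565 0.04  ]
wrist 0.73 [266.7, 198.8, 296.1, 239.5] [0.4926 0.0981 0.04  ]
wrist 0.98 [182.6, 169.3, 219.1, 203.8] [0.576  0.0646 0.04  ]
top 0.47 [373.0, 172.8, 420.8, 235.4] [ 0.4937 -0.3396  0.04  ]
top 0.41 [240.5, 202.4, 250.5, 218.8] [0.4886 0.0502 0.04  ]
scene 0.63 [231.8, 190.9, 245.7, 217.4] [0.4995 0.0484 0.04  ]
scene 0.58 [217.2, 191.8, 228.2, 212.9] [0.4875 0.0874 0.04  ]
scene 0.6 [242.9, 175.3, 251.9, 200.9] [0.57   0.0632 0.04  ]
```

Both reels stand in the tray with the stored one. I scan from higher up for a possible third reel.

```bash
python3 -m inch '[{"dx":-60,"dy":0,"dz":0,"twist":0},{"dx":-120,"dy":40,"dz":0,"twist":0},{"dx":-180,"dy":80,"dz":0,"twist":0},{"dx":-200,"dy":110,"dz":0,"twist":0},{"dx":-200,"dy":110,"dz":0,"twist":0},{"dx":-200,"dy":110,"dz":0,"twist":0}]' 0.55 50; python3 look.py w22.png; python3 - <<'E'
from h import *
np.set_printoptions(precision=4,suppress=True)
p=dict(np.load("pics/w22.png.npz"))
for n in ("reel_1","stored_jar","stored_reel","opener"):
  for m in masks_of("wrist",n):
    e=m["extent"]; print(n,round(m["p"],2),e,w("",(e[0]+e[2])/2,(e[1]+e[3])/2,.04,p))
E
```

```text
time: 40.45
tool_pos: [0.5022, -0.0523, 0.4075]
orientation: [[-0.016, 0.023, -1.0], [0.001, -1.0, -0.023], [-1.0, -0.001, 0.016]]
ft_force: [0.5, -0.3, -0.4]
grip_width: 0.0384
[ 0.5021 -0.052   0.4071] 
 [[-0.0165  0.0237 -0.9996]
 [ 0.0005 -0.9997 -0.0237]
 [-0.9999 -0.0009  0.0165]] 40.5
reel_1 0.87 [269.1, 231.2, 290.9, 260.3] [0.4909 0.1024 0.04  ]
reel_1 0.68 [269.0, 211.6, 288.7, 232.2] [0.4939 0.0589 0.04  ]
stored_reel 0.92 [219.6, 212.3, 241.8, 235.7] [0.575  0.0641 0.04  ]
opener 0.46 [229.3, 325.1, 240.4, 339.3] [0.5713 0.2789 0.04  ]
```

View pics/w22.png

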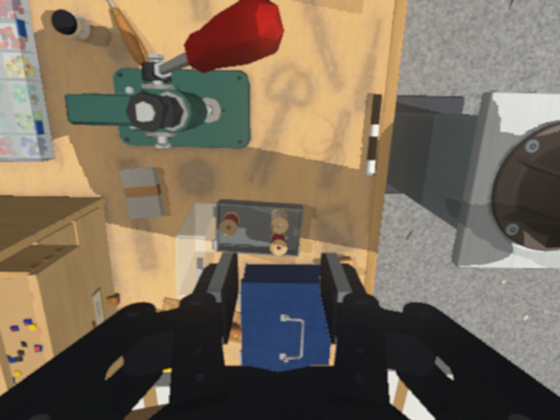

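```bash
python3 -m inch '[{"dx":0,"dy":60,"dz":0,"twist":0},{"dx":0,"dy":120,"dz":0,"twist":0},{"dx":0,"dy":180,"dz":0,"twist":0},{"dx":0,"dy":180,"dz":0,"twist":0},{"dx":0,"dy":180,"dz":0,"twist":0}]' 0.55 50; python3 look.py w23.png; python3 - <<'E'
from h import *
np.set_printoptions(precision=4,suppress=True)
p=dict(np.load("pics/w23.png.npz"))
for n in ("reel_1","stored_jar","stored_reel"):
  for m in masks_of("wrist",n):
    e=m["extent"]; print(n,round(m["p"],2),e,w("",(e[0]+e[2])/2,(e[1]+e[3])/2,.04,p))
E
```

```text
time: 41.32
tool_pos: [0.5068, -0.2316, 0.4069]
orientation: [[-0.017, 0.024, -1.0], [0.0, -1.0, -0.024], [-1.0, -0.001, 0.017]]
ft_force: [-0.6, 0.5, 0.1]
grip_width: 0.0382
[ 0.5069 -0.231   0.4072] 
 [[-0.0165  0.0254 -0.9995]
 [ 0.0003 -0.9997 -0.0254]
 [-0.9999 -0.0008  0.0164]] 41.375
reel_1 0.74 [272.9, 302.4, 286.4, 327.0] [0.4919 0.0601 0.04  ]
reel_1 0.54 [269.4, 322.1, 289.1, 346.9] [0.4916 0.1031 0.04  ]
stored_jar 0.38 [241.1, 292.4, 300.9, 343.7] [0.5077 0.0675 0.04  ]
```

No third reel anywhere. I go round behind the open cover with shut fingers.

```bash
python3 -m inch '[{"dx":0,"dy":-60,"dz":0,"twist":0},{"dx":0,"dy":-120,"dz":-3,"twist":0},{"dx":0,"dy":-180,"dz":-5,"twist":0},{"dx":0,"dy":-240,"dz":-6,"twist":0},{"dx":0,"dy":-303,"dz":-8,"twist":0},{"dx":0,"dy":-303,"dz":-8,"twist":0},{"dx":0,"dy":-302,"dz":-60,"twist":0},{"dx":0,"dy":-300,"dz":-120,"twist":0},{"dx":0,"dy":-299,"dz":-183,"twist":0},{"dx":0,"dy":-299,"dz":-183,"twist":0},{"dx":0,"dy":-299,"dz":-183,"twist":0}]' 1 50; python3 -m inch '[{"dx":60,"dy":0,"dz":0,"twist":0},{"dx":120,"dy":0,"dz":0,"twist":0},{"dx":180,"dy":0,"dz":0,"twist":0},{"dx":230,"dy":0,"dz":0,"twist":0},{"dx":260,"dy":0,"dz":0,"twist":0},{"dx":264,"dy":0,"dz":0,"twist":0},{"dx":264,"dy":0,"dz":0,"twist":0},{"dx":264,"dy":0,"dz":0,"twist":0}]' 1 50; python3 look.py w24.png cover_a_edge
```

```text
time: 42.9
tool_pos: [0.6821, 0.0732, 0.4041]
orientation: [[-0.017, 0.027, -1.0], [-0.001, -1.0, -0.027], [-1.0, 0.0, 0.017]]
ft_force: [-0.1, 0.5, 0.1]
grip_width: 0.0001
time: 43.9
tool_pos: [0.6787, 0.0733, 0.1429]
orientation: [[-0.013, 0.027, -1.0], [0.0, -1.0, -0.027], [-1.0, -0.001, 0.013]]
ft_force: [-0.1, 0.4, 0.3]
grip_width: 0.0001
[0.6785 0.0733 0.1425] 
 [[-0.0136  0.0271 -0.9995]
 [ 0.0003 -0.9996 -0.0271]
 [-0.9999 -0.0006  0.0136]] 43.95
cover_a_edge 0.9 [319.1, 144.9, 521.1, 373.5] [[284.70001220703125, 293.70001220703125], [336.8999938964844, 133.89999389648438], [525.2000122070312, 195.60000610351562], [473.0, 355.29998779296875]]
cover_a_edge 0.63 [269.3, 343.9, 287.2, 370.4] [[274.0, 342.0], [283.0, 342.0], [283.0, 351.0], [274.0, 351.0]]
cover_a_edge 0.2 [503.2, 224.4, 526.0, 256.4] [[502.79998779296875, 254.60000610351562], [512.7999877929688, 224.60000610351562], [525.4000244140625, 228.8000030517578], [515.4000244140625, 258.79998779296875]]
```

```bash
python3 -m inch '[{"dx":0,"dy":0,"dz":20,"twist":0},{"dx":0,"dy":-1,"dz":36,"twist":0},{"dx":-2,"dy":-2,"dz":48,"twist":0},{"dx":-3,"dy":-3,"dz":61,"twist":0},{"dx":-3,"dy":-4,"dz":74,"twist":0},{"dx":-2,"dy":-5,"dz":86,"twist":0},{"dx":1,"dy":-6,"dz":98,"twist":0},{"dx":5,"dy":-7,"dz":110,"twist":0},{"dx":5,"dy":-7,"dz":110,"twist":0}]' 1 50; python3 -m inch '[{"dx":5,"dy":-1,"dz":11,"twist":0},{"dx":11,"dy":-1,"dz":22,"twist":0},{"dx":19,"dy":-2,"dz":32,"twist":0},{"dx":27,"dy":-2,"dz":42,"twist":0},{"dx":36,"dy":-3,"dz":50,"twist":0},{"dx":46,"dy":-3,"dz":58,"twist":0},{"dx":46,"dy":-3,"dz":58,"twist":0}]' 1 50;python3 look.py w25.png cover_a_edge tray_a
```

```text
time: 45.12
tool_pos: [0.5668, 0.0772, 0.1382]
orientation: [[-0.015, 0.027, -1.0], [-0.0, -1.0, -0.027], [-1.0, -0.0, 0.015]]
ft_force: [0.0, 0.5, 0.7]
grip_width: -0.0001
time: 46.0
tool_pos: [0.5068, 0.0783, 0.0921]
orientation: [[-0.017, 0.027, -0.999], [-0.001, -1.0, -0.027], [-1.0, 0.0, 0.017]]
ft_force: [-0.1, 0.0, 0.9]
grip_width: 0.0002
[0.5075 0.0784 0.0926] 
 [[-0.0167  0.0274 -0.9995]
 [-0.0007 -0.9996 -0.0274]
 [-0.9999  0.0003  0.0167]] 46.05
cover_a_edge 0.96 [86.8, 142.9, 367.5, 312.2] [[68.9000015258789, 299.5], [87.30000305175781, 136.8000030517578], [369.8999938964844, 168.8000030517578], [351.5, 331.5]]
tray_a 0.9 [90.0, 139.8, 367.6, 309.9] [[78.80000305175781, 306.3999938964844], [87.80000305175781, 135.39999389648438], [369.6000061035156, 150.1999969482422], [360.6000061035156, 321.20001220703125]]
```

```bash
python3 -m inch '[{"dx":11,"dy":0,"dz":7,"twist":0},{"dx":22,"dy":0,"dz":12,"twist":0},{"dx":29,"dy":0,"dz":14,"twist":0},{"dx":34,"dy":0,"dz":15,"twist":0},{"dx":34,"dy":0,"dz":15,"twist":0}]' 1 50; for i in 1 2 3; do python3 -m inch '[{"dx":3,"dy":0,"dz":0,"twist":0},{"dx":3,"dy":0,"dz":0,"twist":0}]' | egrep 'tool|force'; done
```

```text
time: 46.78
tool_pos: [0.4924, 0.078, 0.0588]
orientation: [[-0.016, 0.027, -0.999], [-0.001, -1.0, -0.027], [-1.0, 0.0, 0.016]]
ft_force: [-0.0, -0.5, 0.2]
grip_width: 0.0001
tool_pos: [0.4928, 0.0782, 0.0569]
ft_force: [-4.4, -0.0, 11.3]
tool_pos: [0.4929, 0.0781, 0.0564]
ft_force: [-12.8, 1.4, 31.1]
tool_pos: [0.493, 0.0781, 0.0563]
ft_force: [-15.0, 0.6, 35.1]
```

The push stopped hard exactly at the shut height (tip at 75 mm, 35 N). I retreat upward and check everything.

```bash
python3 -m inch '[{"dx":-60,"dy":0,"dz":0,"twist":0},{"dx":-120,"dy":0,"dz":0,"twist":0},{"dx":-180,"dy":0,"dz":0,"twist":0},{"dx":-240,"dy":-40,"dz":0,"twist":0},{"dx":-280,"dy":-60,"dz":0,"twist":0},{"dx":-280,"dy":-60,"dz":0,"twist":0},{"dx":-280,"dy":-60,"dz":0,"twist":0}]' 0.55 50; python3 look.py w26.png; python3 - <<'E'
from h import *
np.set_printoptions(precision=4,suppress=True)
p=dict(np.load("pics/w26.png.npz")); snapshot("scene"); snapshot("top")
P={"wrist":p,"scene":camera_params("scene"),"top":camera_params("top")}
for n in P:
  for q in ("reel_1","stored_reel","cover_a_edge","opener","mat","stamp"):
    for m in masks_of(n,q):
      if m["p"]<.4: continue
      e=m["extent"]; b=cv2.minAreaRect(np.argwhere(m["pixels"])[:,::-1].astype(np.float32)); print(n,q,round(m["p"],2),e,w("",(e[0]+e[2])/2,(e[1]+e[3])/2,.03,P[n]),np.round(b[1],0))
c=[(-.073,.044),(-.073,-.044),(.073,-.044),(.073,.044)]
for n in P: print(n,"shut cover top corners",[np.round(px(P[n],[.529+x*.999+y*.044,.077-x*.044+y*.999,.075])).tolist() for x,y in c])
E
```

```text
time: 48.4
tool_pos: [0.4946, 0.1384, 0.3358]
orientation: [[-0.014, 0.03, -0.999], [-0.001, -1.0, -0.03], [-1.0, 0.0, 0.014]]
ft_force: [-0.1, 0.8, -0.5]
grip_width: 0.0384
[0.4945 0.138  0.3353] 
 [[-0.015   0.0297 -0.9994]
 [-0.0014 -0.9996 -0.0297]
 [-0.9999  0.0009  0.015 ]] 48.45
wrist cover_a_edge 0.72 [188.5, 71.6, 313.9, 159.3] [0.5297 0.076  0.03  ] [123.  75.]
wrist opener 0.98 [135.0, 221.2, 228.0, 261.5] [0.6336 0.2624 0.03  ] [98. 20.]
wrist stamp 0.97 [351.4, 160.6, 370.2, 192.7] [0.3721 0.156  0.03  ] [30. 22.]
scene cover_a_edge 0.82 [205.9, 169.3, 265.6, 213.7] [0.5551 0.0896 0.03  ] [37. 62.]
scene opener 0.46 [161.8, 215.0, 181.8, 237.9] [0.3609 0.1516 0.03  ] [19. 21.]
scene opener 0.45 [193.2, 152.2, 217.9, 166.6] [0.6517 0.2442 0.03  ] [ 6. 24.]
scene mat 0.52 [189.6, 152.7, 220.3, 169.2] [0.6439 0.2412 0.03  ] [29. 15.]
scene stamp 0.72 [161.1, 218.0, 181.3, 239.4] [0.3534 0.1479 0.03  ] [19. 19.]
top cover_a_edge 0.71 [212.4, 166.6, 253.1, 225.9] [0.5294 0.0838 0.03  ] [38. 60.]
top stamp 0.66 [196.8, 254.2, 216.3, 265.2] [0.3659 0.153  0.03  ] [11. 18.]
wrist shut cover top corners [[305.0, 157.0], [312.0, 84.0], [189.0, 74.0], [189.0, 149.0]]
scene shut cover top corners [[203.0, 193.0], [233.0, 204.0], [264.0, 174.0], [235.0, 165.0]]
top shut cover top corners [[215.0, 221.0], [250.0, 222.0], [252.0, 165.0], [217.0, 164.0]]
```

```bash
python3 - <<'E'
from h import *
np.set_printoptions(precision=4,suppress=True)
p=camera_params("wrist"); snapshot("wrist")
mat=np.array([.625,.2844]);a=np.array([.974,-.225]);b=np.array([.225,.974])
M=masks_of("wrist","opener")[0]["pixels"]; q=cv2.boxPoints(cv2.minAreaRect(np.argwhere(M)[:,::-1].astype(np.float32)))
print(q)
q=q[np.argsort(q[:,0])]; tip=q[:2].mean(0); rear=q[2:].mean(0)
T=w("",*tip,.015,p);R=w("",*rear,.021,p); d=(T-R)[:2]; print(T,R,np.linalg.norm(d),np.degrees(np.arctan2(d[1],d[0])))
o=T[:2]-.105*d/np.linalg.norm(d)-mat; print("origin in mat",o@a,o@b)
for m in masks_of("wrist","mat"): 
    q=cv2.boxPoints(cv2.minAreaRect(np.argwhere(m["pixels"])[:,::-1].astype(np.float32))); print("mat",m["p"],m["extent"],[w("",*c,.003,p)[:2] for c in q])
E
```

```text
[[129.8 231.6]
 [135.2 215.4]
 [229.1 246.7]
 [223.7 262.9]]
[0.7117 0.2412 0.015 ] [0.5682 0.2873 0.021 ] 0.15072129718712057 -17.809515443188854
origin in mat -0.010421822420658165 -0.013804397409816416
mat 0.68 [130.4, 216.3, 231.3, 267.0] [array([0.732 , 0.2978]), array([0.7104, 0.2267]), array([0.5635, 0.2588]), array([0.5799, 0.3328])]
```

```bash
python3 -c "
from cell import *
print(hand_in())"
```

```text
the job is handed in; nothing more can be done
None
```

I handed the job in at about 48 s with every step of the task done. `hand_in` reports no verdict, so what follows rests on my own measurements.

**What I did:** I levered up the left tray's cover with the opener's blade in the notch and pushed it to its wide-open stop. I put the opener back on its mat and set the two loose reels in the tray beside the stored one. Then I pushed the cover shut from behind with closed fingers. A scan from higher up, with masks and one picture, found no third loose reel. I never touched the right tray.

**Last checks:**
- **Cover:** it stopped hard at the predicted shut height of 75 mm, and its outline in all three cameras is close to that of a shut cover.
- **Stamp:** it stands where it started, within the measuring error.
- **Opener:** it lies on the mat, but turned about 5° and roughly 14 mm off the mat's centre line (limit 30 mm). It was probably knocked after I put it down. I left it because it is within tolerance.

**What failed or disagreed:**
- My first two grasps of the opener closed on nothing. The real fingertips stand about 25 mm farther back than stated, so I corrected for that from then on.
- The top camera and the wrist camera disagreed by about 8 mm on where the tray's front is. I used the wrist camera.
- Through the shut cover the networks no longer detected the reels. They were last seen standing upright in the tray just before I closed it.

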